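# Run the connector inspection carousel and park it at the reader

### The arm

A 6-joint arm with a two-finger parallel gripper is mounted at the origin on the work surface. World frame = base frame: x ahead of the robot, y to its left, z up, the work surface at z = 0. Lengths are in m, angles in rad, forces in N, time in s.
With the tool pointing down it reaches from about 0.3 to 0.775 m from the base axis. Payload 14.6 kg.
Tool frame: the origin (TCP) lies midway between the tips of the shut fingers; the grasp point (between the pads) lies 19 mm behind it (robot.tcp_to_grasp is the distance from the TCP to the grasp point, in m); z points along the fingers, y is the line along which they close (so a half turn about z gives the same grasp; the last joint's range is limited). The gripper opens to 94 mm and grips with 3 to 60 N. Pads are 16 mm wide; open, the fingers measure 119 mm over their backs; the gripper's body (75 mm by 177 mm) begins 78 mm behind the grasp point.
Start: joints at [-1.395, 0.3, 1.521, -0, 1.321, -0.067], TCP at [0.132, -0.534, 0.205] pointing down, gripper open.
Joint ranges: [-3.03, 3.03], [-0.79, 2.21], [0.23, 2.52], [-1.04, 4.18], [0, 3.07], [-2.55, 2.55]. Speed limits (rad/s): [2.22, 2.22, 2.57, 3.14, 3.14, 3.14].

### API

Orientations are given as a unit quaternion [x, y, z, w].
In Python, from bench import robot, viewer, spotter gives the robot as it stands.
- The arm moves only by the tool arm_command, never from a script. Its argument "steps" is a list of rows, each a list of 7 numbers: the shift along the tool's x, y, z in cm, then the turn, a rotation vector about the tool's x, y, z in rad, then the opening, from -1 (shut) to 1 (fully open). In form: [[x, y, z, wx, wy, wz, fingers], ...]. A call has 1 to 10 rows; each row shifts and turns the commanded pose from where the row before left it, along the tool's axes as they then stand; what a row does not reach is not made up. A row lasts 1/8 s, in which the tool goes at most 62.5 mm and 10.7 degrees, less where a joint would pass 70% of its speed; a pose out of reach is approached as far as the arm can. A call is refused whole if a number of a shift passes 6.25 or a number of a turn 0.188, either way. A call with a gripper value outside its range is refused whole. The fingers move at their own pace and stop on an object; the grip force is fixed at half the most. Time passes only in rows, so rows that do not move let the fingers close. It gives the time, the measured TCP pose, the force, the opening and the grip force at its end, in the units of the state.
- robot.get_state(): the state, without advancing time (a new reading comes with each control period).
- viewer.camera(name): name is "scene" or "top" or "wrist"; returns a dict with "img" (384x512x3 uint8, red, green, blue), "fx", "fy", "cx", "cy" (pixels), "k1" (the pictures are not rectified: a ray, as slopes to the right and down, at radius r is drawn at 1 + k1 r^2 times it, then the intrinsics apply), "eye" and "rotation" of the camera in the world; the wrist camera has in their place "T_tool_cam" (4x4, takes a point from camera to tool coordinates, whose origin is the TCP and whose axes are the flange's). Camera axes: x right, y up, looking along -z (the intrinsics and any distortion apply to the point x, -y, -z); pixel columns grow to the right and rows downward; lengths in m; the calibration is good to about 2 mm. A picture is of the moment at which its call begins: read the wrist's pose just before it. There is no depth.
- robot.hand_in(): hands the job in; it is judged then, once.
Trained networks look in a picture, given as the dict that the camera call returned (one of the last four; its "shot" number tells which), for a name from the list of things; names that differ only in an ending like _2 or _b are one class to them, and where a whole thing is asked for, a point or a joint stands for the part that bears it (a point fixed in the world has none). Each returns a list of dicts, best first, with "p" (0 to 1); they miss things now and then, are a little off and sometimes report something else, mostly with a low value. They report only what shows in the picture. A call takes as long as a camera call.
- spotter.find_in(picture, target): "rect" ([left, top, right, bottom] in pixels, round what is visible of it).
- spotter.cut_out(picture, target): "region" (384x512 bool, what is visible of it) and "rect" ([left, top, right, bottom] in pixels, round what is visible of it).
The state is a dict: "clock": time; "qpos": joint angles; "dq": joint speeds; "joint_efforts": joint torques, N m; "eef_pos": TCP position; "eef_rot": TCP orientation; "contact_force": force on the tool from outside, world axes, zero at the start; "moment": the same for the moment, N m; "gripper_width": finger opening in m; "grasp_force": force on a finger pad.
Only numpy, scipy, OpenCV 4.12 (cv2) and the standard library are available. Lean on these libraries where they do the work, as an engineer would, in place of code of your own. Each camera call takes 0.05 s, during which the arm holds its last target. There are 200 camera calls.

### The job

Take the crank knob of the inspection carousel and turn it so that the steel disc carrying the connectors runs counter-clockwise (seen from above) at 20 turns a minute; once up to speed keep the disc between 17 and 23 turns a minute for six seconds so that the reader can scan the connectors. Then bring the disc to rest with its tongue in front of the reader's pointed blade, let go of the knob and move away. Never run the disc above 30 turns a minute, handle only the crank and its knob, not the disc, its connectors or the brake block, and leave the other things on the bench alone.

Things in the scene. Friction and masses are not known exactly. Their poses are not given: they have to be found in the camera images.
- stand: Grey base plate 220 x 220 x 12 mm of the carousel, fixed to the bench; origin under its centre on the bench, on the vertical axis of disc and crank. On its +x side an arm carries the reader: a black post (front face 208 mm from the axis, 97 mm high) with a steel blade at 66 mm height, its point 180 mm from the axis and aimed at the axis. Place and yaw vary.
- mark (a point): Point in front of the blade's point, fixed on the stand: on the stand's +x axis, 170 mm from the carousel's axis, 62 mm above the bench. The tongue's point must come to rest here.
- spindle (a joint): Disc angle about the vertical axis relative to the stand, rad, not wrapped, growing counter-clockwise seen from above. At 0 and every whole turn (2 pi) the tongue is exactly at the mark. Bearing: dry friction 0.005 N m, viscous drag 0.006 N m s/rad; the brake block adds more.
- disc (a point): Steel disc, radius 150 mm, 12 mm thick, top 62 mm above the bench. On it a grey plastic nest ring, radius 115 mm, 16 mm high, with eleven white connector housings, tops 86 mm above the bench, every 30 degrees at 96 mm radius; the tongue takes the twelfth place. About 4 kg (0.75 to 1.35 times that), inertia about 0.046 kg m2. This point: centre of its top face; x axis to the tongue.
- tongue (a point): Point on top of the disc's tongue, 170 mm from the axis, 62 mm above the bench. The tongue is a flat steel tab 40 mm wide that sticks out 22 mm beyond the disc's rim, to 172 mm from the axis.
- crank (a joint): Angle of the crank arm relative to the disc, rad, not wrapped, growing counter-clockwise; 0: arm over the tongue. The crank drives the disc only through a viscous slip clutch: torque on disc = 0.04 N m s/rad x slip speed (this joint's speed), no spring. At 20 turns a minute the slip is about 1.3 rad/s (0.7 to 2.5); a crank at rest brakes the disc. Arm top: 108 mm above the bench.
- knob_grip (a point): Middle of the grip of the crank knob: an upright black cylinder, 30 mm in diameter, from 112 to 166 mm above the bench, on the crank arm 65 mm from the carousel's axis. This point lies on its axis 142 mm above the bench. The knob spins freely on its pin, so a gripper can hold it from above without turning the wrist while it goes round the 65 mm circle.
- brake: Loose white plastic brake block, 40 x 24 x 44 mm, 45 g (0.5 to 1.7 times that), lying by its weight on the bare rim of the disc, 136 mm from the axis on the stand's +y side, held in place by a dark steel bracket (top 94 mm above the bench). Its dry friction brakes the disc with about 0.036 N m (0.35 to 2.2 times that). Leave it in place. Origin under its centre.
- tray: White plastic tray 200 x 260 x 50 mm with spare connectors, fixed to the bench on the right; origin under its centre.
- tape: Loose paper tape roll lying flat on the left, 100 mm outer diameter, 24 mm high; origin under its centre.
- jar: Loose small blue jar standing on the left, 60 mm in diameter, 60 mm high; origin under its centre.
- can: Loose white bottle with a cap standing on the right, 56 mm in diameter, 100 mm high; origin under its centre.

How it is judged:
By the outcome, as a careful person would: the job done as asked, in the order asked, and still so for the second after the job is handed in, with the robot touching nothing.
It also fails if it takes over 64 s, if anything falls off the work surface, if the arm or the gripper's body presses on something with over 40 N, if the wrist force passes 120 N, or if a joint passes its speed limit or range.

## Working session

There is one attempt and no reset: what is moved stays moved. The work goes in short steps, Python scripts to look and compute and a tool call to move; the robot and the scene stay as the last step left them, time stands still between calls to the robot, and variables do not carry over. Pictures are saved under pics/ and viewed, at most 12 in all, crops included, and the job is handed in when it is done.

Besides the shell and the picture viewer there is one more tool, called as name(argument=value, ...), one argument or row to a line, values as JSON. arm_command: Moves the arm, as the interface text tells. Its arguments: {"type":"object","properties":{"steps":{"type":"array","items":{"type":"array","items":{"type":"number"}}}},"required":["steps"]}

```bash
mkdir -p pics; ls
cat > h.py <<'E'
import numpy as np, cv2
from bench import robot, viewer, spotter
def ray(c,u,v):
    x=np.array([(u-c["cx"])/c["fx"],(v-c["cy"])/c["fy"]]); s=x.copy()
    for _ in range(20): s=x/(1+c["k1"]*(s@s))
    return np.asarray(c["eye"]),np.asarray(c["rotation"])@np.array([s[0],-s[1],-1.])
def at_z(c,u,v,z):
    e,d=ray(c,u,v); return (e+d*(z-e[2])/d[2])
def proj(c,p):
    q=np.asarray(c["rotation"]).T@(np.asarray(p)-c["eye"]); s=np.array([q[0],-q[1]])/-q[2]
    s=s*(1+c["k1"]*(s@s)); return s[0]*c["fx"]+c["cx"],s[1]*c["fy"]+c["cy"]
E
python3 - <<'E'
from h import *
for n in("top","scene"):
    c=viewer.camera(n); cv2.imwrite(f"pics/{n}1.png",c["img"][:,:,::-1])
    print(n,c["eye"],c["fx"],c["k1"])
    for t in["stand","disc","tongue","knob_grip","crank","brake","mark","tray","can","jar","tape"]:
        try: r=spotter.find_in(c,t)
        except Exception as e: print(t,e); continue
        print(t,[(np.round(a["rect"]).tolist(),round(a["p"],2)) for a in r[:2]])
print(robot.get_state())
E
```

```text
pics
top [0.36189164 0.00240701 1.54045197] 425.3861724748715 -0.05954932392855427
stand [([227.0, 127.0, 322.0, 232.0], 0.68)]
disc [([238.0, 142.0, 318.0, 230.0], 0.56)]
tongue [([233.0, 141.0, 325.0, 234.0], 0.68)]
knob_grip []
crank [([273.0, 178.0, 301.0, 191.0], 0.68)]
brake [([242.0, 205.0, 257.0, 213.0], 0.59)]
mark [([229.0, 125.0, 323.0, 236.0], 0.94)]
tray [([364.0, 166.0, 439.0, 223.0], 0.87)]
can [([371.0, 225.0, 387.0, 240.0], 0.62)]
jar [([115.0, 172.0, 130.0, 187.0], 0.7)]
tape [([92.0, 232.0, 125.0, 261.0], 0.82), ([230.0, 130.0, 320.0, 230.0], 0.64)]
scene [0.82687047 0.58811822 1.17993458] 411.4615240819073 -0.010436248032506536
stand [([184.0, 143.0, 296.0, 252.0], 0.57)]
disc [([188.0, 139.0, 282.0, 222.0], 0.57)]
tongue [([183.0, 143.0, 282.0, 221.0], 0.76)]
knob_grip [([223.0, 147.0, 232.0, 160.0], 0.62)]
crank [([220.0, 143.0, 237.0, 184.0], 0.59)]
brake [([267.0, 177.0, 277.0, 191.0], 0.42), ([187.0, 141.0, 283.0, 222.0], 0.28)]
mark [([183.0, 145.0, 297.0, 254.0], 0.9)]
tray [([153.0, 59.0, 226.0, 131.0], 0.85), ([220.0, 146.0, 235.0, 158.0], 0.18)]
can [([2
[... 159 characters left out ...]
lock': 1.2, 'qpos': array([-1.39461297e+00,  2.99889743e-01,  1.52103749e+00,  3.04251206e-05,
        1.32072189e+00, -6.65960304e-02]), 'dq': array([ 0.0013981 ,  0.00084381, -0.00081441,  0.00052037,  0.00047523,
        0.00119709]), 'joint_efforts': array([ 1.35841292e-03, -5.31661212e+01, -3.52912045e+01,  7.09269801e-02,
        2.14260112e-02, -4.60360582e-05]), 'eef_pos': array([ 0.13222242, -0.53383836,  0.20543534]), 'eef_rot': array([ 9.92641769e-01,  1.21088054e-01,  1.31707672e-05, -2.90005543e-05]), 'contact_force': array([ 1.16238405, -0.72678034,  0.15176301]), 'moment': array([-0.02586657, -0.03004873, -0.02011098]), 'grasp_force': 0.0, 'gripper_width': 0.09361985393212653}
```

Run:
```python
import cv2,numpy as np
t=cv2.imread("pics/top1.png")[115:245,215:335]; s=cv2.imread("pics/scene1.png")[130:260,175:305]
a=cv2.resize(t,(480,520),interpolation=cv2.INTER_CUBIC)[:, :400]
a=cv2.resize(t,(396,429),interpolation=cv2.INTER_CUBIC);b=cv2.resize(s,(400,400),interpolation=cv2.INTER_CUBIC)
o=np.zeros((429,796,3),np.uint8);o[:,:396]=a;o[:400,396:]=b
cv2.imwrite("pics/c1.png",o)
```

```text
(no output)
```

View pics/c1.png

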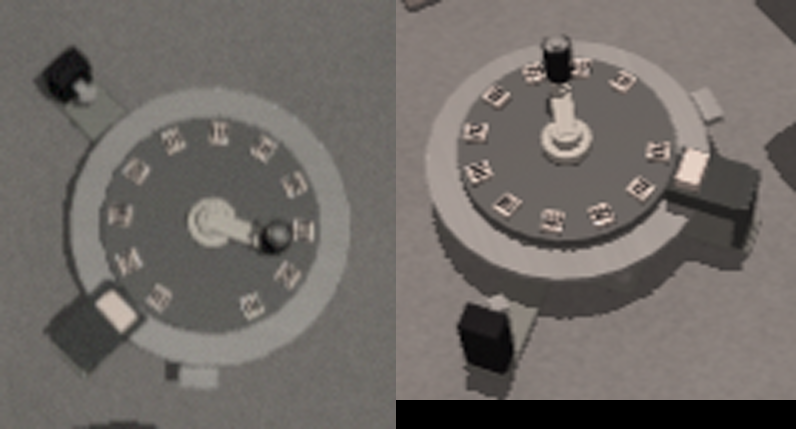

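```bash
cat >> h.py <<'E'
from scipy.optimize import least_squares
def blobs(c,x0,y0,rmin=.075,rmax=.118,z=.086,thr=None):
    "bright connector blobs as world points at z"
    g=cv2.resize(cv2.cvtColor(c["img"],cv2.COLOR_RGB2GRAY),None,fx=4,fy=4,interpolation=cv2.INTER_CUBIC)
    H,W=g.shape; m=np.zeros_like(g)
    for r,col in((rmax,255),(rmin,0)):
        p=[[ (q+.5)*4-.5 for q in proj(c,[x0+r*np.cos(a),y0+r*np.sin(a),z])] for a in np.linspace(0,2*np.pi,60)]
        cv2.fillPoly(m,[np.round(p).astype(int)],col)
    thr=thr or np.median(g[m>0])+45
    b=cv2.GaussianBlur(g,(0,0),3)
    n,l,s,ct=cv2.connectedComponentsWithStats(((b>thr)&(m>0)).astype(np.uint8))
    return np.array([at_z(c,(u+.5)/4-.5,(v+.5)/4-.5,z)[:2] for (u,v),st in list(zip(ct,s))[1:] if 40<st[4]<1500])
E
python3 - <<'E'
from h import *
import pickle
for n in("top","scene"):
    c=viewer.camera(n); pickle.dump(c,open(n+".pkl","wb"))
    if n=="top":
        P=lambda u,v,z:at_z(c,u/3.3+215-.35,v/3.3+115-.35,z)[:2]
        ctr=P(212,222,.062); print("ctr",ctr,"tongue",P(200,376,.062)-ctr,"tip",P(88,95,.066)-ctr,"brake",P(117,310,.1)-ctr,"knob",P(273,234,.166)-ctr)
    b=blobs(c,*ctr); print(n,len(b)); 
    d=b-ctr; print(np.round(np.c_[np.hypot(*d.T)*1000,np.degrees(np.arctan2(d[:,1],d[:,0]))],1).tolist())
    if len(b)>5:
        def f(q):
            d=b-q[:2]; r=np.hypot(*d.T); a=np.arctan2(d[:,1],d[:,0])-q[2]; a=(a+np.pi/12)%(np.pi/6)-np.pi/12
            return np.r_[r-.096,a*.096]
        s=min((least_squares(f,[*ctr,t],loss="soft_l1",f_scale=.003) for t in np.radians([0,10,20])),key=lambda s:s.cost)
        print(s.x[:2],np.degrees(s.x[2])%30,np.abs(s.fun).max())
E
```

```text
Traceback (most recent call last):
  File "h.py", line 8, in at_z
    e,d=ray(c,u,v); return (e+d*(z-e[2])/d[2])
        ~~~^^^^^^^
  File "h.py", line 6, in ray
    return np.asarray(c["eye"]),np.asarray(c["rotation"])@np.array([s[0],-s[1],-1.])
                                ~~~~~~~~~~~~~~~~~~~~~~~~~^~~~~~~~~~~~~~~~~~~~~~~~~~~
ValueError: matmul: Input operand 1 has a mismatch in its core dimension 0, with gufunc signature (n?,k),(k,m?)->(n?,m?) (size 3 is different from 4)
```

```bash
sed -i 's/np.asarray(c\["rotation"\])/Rm(c)/g' h.py
cat >> h.py <<'E'
from scipy.spatial.transform import Rotation
def Rm(c): return Rotation.from_quat(c["rotation"]).as_matrix()
E
cat > m1.py <<'E'
from h import *
import pickle
for n in("top","scene"):
    c=viewer.camera(n) if n=="scene" else pickle.load(open("top.pkl","rb")); pickle.dump(c,open(n+".pkl","wb"))
    if n=="top":
        P=lambda u,v,z:at_z(c,u/3.3+215-.35,v/3.3+115-.35,z)[:2]
        ctr=P(212,222,.062); print("ctr",ctr,"tongue",P(200,376,.062)-ctr,"tip",P(88,95,.066)-ctr,"brake",P(117,310,.1)-ctr,"knob",P(273,234,.166)-ctr)
    b=blobs(c,*ctr); print(n,len(b)); 
    d=b-ctr; print(np.round(np.c_[np.hypot(*d.T)*1000,np.degrees(np.arctan2(d[:,1],d[:,0]))],1).tolist())
    if len(b)>5:
        def f(q):
            d=b-q[:2]; r=np.hypot(*d.T); a=np.arctan2(d[:,1],d[:,0])-q[2]; a=(a+np.pi/12)%(np.pi/6)-np.pi/12
            return np.r_[r-.096,a*.096]
        s=min((least_squares(f,[*ctr,t],loss="soft_l1",f_scale=.003) for t in np.radians([0,10,20])),key=lambda s:s.cost)
        print(s.x[:2],np.degrees(s.x[2])%30,np.abs(s.fun).max())
E
python3 m1.py
```

```text
ctr [ 0.54693428 -0.08772286] tongue [-0.16284442  0.01529619] tip [0.13764083 0.13054901] brake [-0.09483302  0.10147852] knob [-0.02556071 -0.05376023]
top 4
[[84.6, -5.7], [103.0, -98.3], [91.1, 115.7], [106.8, -158.6]]
scene 17
[[110.5, -140.9], [88.7, -97.8], [91.6, -157.7], [104.8, -65.8], [85.4, -67.3], [102.3, -37.8], [84.1, -37.3], [90.7, 145.0], [108.2, 144.4], [83.5, -3.8], [100.8, -4.6], [89.4, 115.5], [106.4, 116.3], [87.1, 89.7], [101.3, 26.3], [85.7, 55.7], [104.3, 85.5]]
[ 0.54317579 -0.08572433] 24.185770906697535 0.021849781150602952
```

```bash
cat >> h.py <<'E'
from scipy.optimize import minimize
def gray(c,s=1.5): return cv2.GaussianBlur(cv2.cvtColor(c["img"],cv2.COLOR_RGB2GRAY).astype(np.float32),(0,0),s)
def samp(g,c,P):
    q=np.array([proj(c,p) for p in P],np.float32); return cv2.remap(g,q[:,:1].copy(),q[:,1:].copy(),cv2.INTER_CUBIC)[:,0]
def ringscore(g,c,x,y,th,dx=0):
    k=np.arange(24); a=th+k*np.pi/12
    v=samp(g,c,np.c_[x+.096*np.cos(a),y+.096*np.sin(a),np.full(24,.086)])
    w=np.where(k%2==0,1.,-1.); w[0]=-1
    return float(v@w)
def fitdisc(c,x,y,th,free=True):
    g=gray(c)
    f=(lambda q:-ringscore(g,c,x+q[0]*.01,y+q[1]*.01,th+q[2]*.1)) 
    r=minimize(f,[0,0,0],method="Nelder-Mead",options=dict(initial_simplex=[[0,0,0],[.4,0,0],[0,.4,0],[0,0,.5]]))
    return x+r.x[0]*.01,y+r.x[1]*.01,th+r.x[2]*.1,-r.fun
E
python3 - <<'E'
from h import *
import pickle
for n in("top","scene"):
    c=pickle.load(open(n+".pkl","rb"))
    for t in(170,176,182):
        x,y,th,s=fitdisc(c,.545,-.087,np.radians(t)); print(n,x,y,np.degrees(th),s)
    # knob top centre by dark blob; brake, tip
    g=gray(c,.8)
    # disc rim: radial edge fit z=.062
    pts=[]
    for a in np.linspace(0,2*np.pi,72,endpoint=False):
        r=np.arange(.135,.165,.0005); v=samp(g,c,np.c_[x+r*np.cos(a),y+r*np.sin(a),np.full(len(r),.062)])
        i=np.argmin(np.gradient(v)); pts.append([x+r[i]*np.cos(a),y+r[i]*np.sin(a)])
    pts=np.array(pts); s=least_squares(lambda q:np.hypot(*(pts-q[:2]).T)-.15,[x,y],loss="soft_l1",f_scale=.002); print("rim",s.x, np.median(np.hypot(*(pts-s.x).T)))
    for t in("knob_grip","brake"): 
        print(t,[np.round(at_z(c,*((np.array(a["rect"][:2])+a["rect"][2:])/2),{"knob_grip":.139,"brake":.085}[t])[:2]-s.x,3) for a in []])
E
```

```text
top 0.5409704497904149 -0.08864227849080787 174.72411698194412 132.45240783691406
top 0.5399466261591713 -0.08831373016220993 174.20523830257605 134.71267700195312
top 0.5396751039802519 -0.08854032362390117 174.29704621584872 134.95586395263672
rim [ 0.54381872 -0.08614756] 0.1482558094853625
knob_grip []
brake []
scene 0.5487678236688969 -0.08720123661957423 173.459920349304 132.23114776611328
scene 0.5416776326172463 -0.08115943109509996 174.79283620031504 162.43710231781006
scene 0.5415518751282877 -0.08121230740498629 174.77858932737374 162.34188175201416
rim [ 0.5431929  -0.08762011] 0.14887166192895096
knob_grip []
brake []
```

arm_command(
  steps=[
    [4.69,-2.83,0,0,0,0,1],
    [4.69,-2.83,0,0,0,0,1],
    [4.69,-2.83,0,0,0,0,1],
    [4.69,-2.83,0,0,0,0,1],
    [4.69,-2.83,0,0,0,0,1],
    [4.69,-2.83,0,0,0,0,1],
    [4.69,-2.83,0,0,0,0,1],
    [4.69,-2.83,0,0,0,0,1],
    [4.69,-2.83,0,0,0,0,1],
    [4.69,-2.83,0,0,0,0,1],
  ],
)

```text
clock: 2.55
eef_pos: [0.5206, -0.1449, 0.2056]
eef_rot: [0.993, 0.121, 0.0, 0.0]
contact_force: [0.3, -0.4, 0.5]
gripper_width: 0.0936
grasp_force: 0.0
```

```bash
cat > snap.py <<'E'
import sys,pickle
from h import *
k=sys.argv[1]; st=robot.get_state(); im={}
for n in sys.argv[2:]:
    c=viewer.camera(n)
    if n=="wrist":
        R=Rotation.from_quat(st["eef_rot"]); T=np.asarray(c["T_tool_cam"])
        c["eye"]=st["eef_pos"]+R.apply(T[:3,3]); c["rotation"]=(R*Rotation.from_matrix(T[:3,:3])).as_quat()
    pickle.dump(c,open(f"{n}{k}.pkl","wb")); im[n]=c["img"]
print(st["clock"],st["eef_pos"],st["eef_rot"],st["qpos"])
o=np.hstack([im[n] if n=="wrist" else cv2.resize(im[n][95:275,165:345],(384,384)) for n in im])
cv2.imwrite(f"pics/snap{k}.png",cv2.resize(o,None,fx=min(1,800/o.shape[1]),fy=min(1,800/o.shape[1]))[:,:,::-1])
E
python3 snap.py 2 wrist top
```

```text
2.55 [ 0.52057379 -0.14491348  0.20558074] [9.92636049e-01 1.21134795e-01 1.53276346e-04 1.07404936e-04] [-3.39254391e-01  2.78132310e-01  1.54866957e+00 -5.80297228e-05
  1.31442069e+00  9.88690603e-01]
```

View pics/snap2.png

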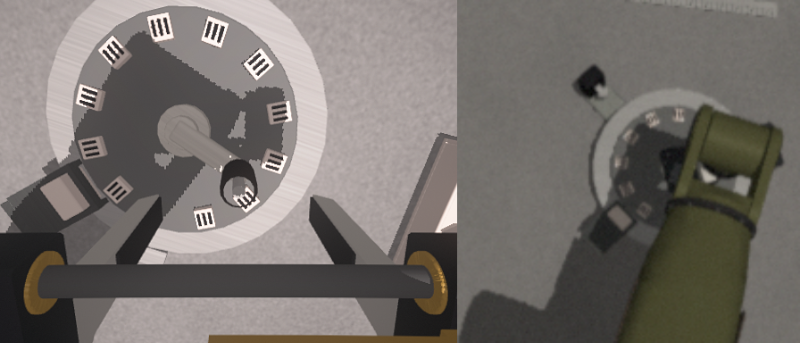

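```bash
cat > fit.py <<'E'
import sys,pickle
from h import *
def fitw(c,x=.543,y=-.087,th=None):
    g=gray(c,3); best=None
    for t in (np.radians(np.arange(0,360,5)) if th is None else [th]):
        s=ringscore(g,c,x,y,t)
        if best is None or s>best[0]: best=(s,t)
    f=lambda q:-ringscore(g,c,x+q[0]*.01,y+q[1]*.01,best[1]+q[2]*.1)
    r=minimize(f,[0,0,0],method="Nelder-Mead",options=dict(initial_simplex=[[0,0,0],[.4,0,0],[0,.4,0],[0,0,.5]]))
    return x+r.x[0]*.01,y+r.x[1]*.01,np.degrees(best[1]+r.x[2]*.1)%360,-r.fun
if __name__=="__main__":
    c=pickle.load(open(sys.argv[1],"rb")); print(c["img"].shape,c["fx"],c["k1"]); print(fitw(c))
    for u,v in np.array(eval(sys.argv[2])): print(u,v,[np.round(at_z(c,u,v,z),4)[:2] for z in (.062,.066,.166)])
E
python3 fit.py wrist2.pkl "[[268.8,192],[239,174],[206,143]]"
```

```text
(384, 512, 3) 335.5654847044976 0.021745289547921966
(np.float64(0.5432219818386067), np.float64(-0.08663047280075521), np.float64(169.0684656403718), np.float64(180.19194793701172))
268.8 192.0 [array([ 0.5107, -0.1526]), array([ 0.5116, -0.1523]), array([ 0.5363, -0.1446])]
239.0 174.0 [array([ 0.5213, -0.1198]), array([ 0.5221, -0.1199]), array([ 0.5435, -0.1224])]
206.0 143.0 [array([ 0.5431, -0.0825]), array([ 0.5437, -0.0831]), array([ 0.5583, -0.0972])]
```

Run:
```python
from h import *
import pickle
c=pickle.load(open("wrist2.pkl","rb")); print(c["eye"],Rm(c)@[0,0,-1])
im=cv2.resize(c["img"],None,fx=1.55,fy=1.55)[:,:,::-1].copy()
def dot(p,col): 
    u,v=proj(c,p); cv2.circle(im,(int((u+.5)*1.55),int((v+.5)*1.55)),3,col,-1)
x,y=.5432,-.0866
for k in range(12):
    for th,col in((169.07,(0,0,255)),(174.5,(0,255,0))):
        a=np.radians(th+30*k); dot([x+.096*np.cos(a),y+.096*np.sin(a),.086],col)
for a in np.linspace(0,6.28,90): dot([x+.15*np.cos(a),y+.15*np.sin(a),.062],(255,0,0))
a=np.radians(-112); 
for z in(.112,.166): dot([x+.065*np.cos(a),y+.065*np.sin(a),z],(255,0,255))
cv2.imwrite("pics/ov.png",im)
```

```text
[ 0.59016513 -0.12782197  0.38414876] [-0.23688052 -0.05779616 -0.96981814]
```

View pics/ov.png

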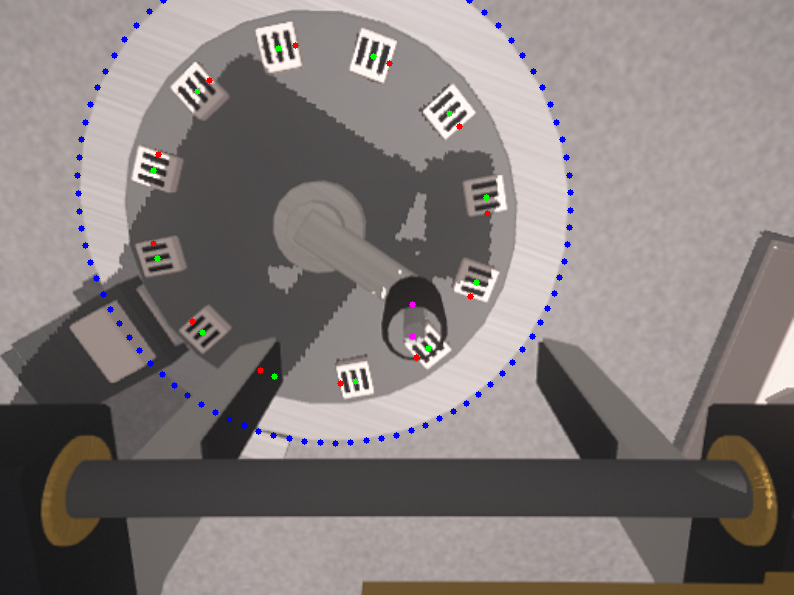

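arm_command(
  steps=[
    [-0.21,0.15,0,0,0,0,1],
    [0,0,4.0,0,0,0,1],
    [0,0,4.2,0,0,0,1],
    [0,0,0,0,0,0,-1],
    [0,0,0,0,0,0,-1],
    [0,0,0,0,0,0,-1],
  ],
)

```text
clock: 3.4
eef_pos: [0.5184, -0.1489, 0.1253]
eef_rot: [0.993, 0.121, 0.001, 0.001]
contact_force: [-0.1, -0.2, -0.7]
gripper_width: 0.0678
grasp_force: 0.0
```

```bash
python3 - <<'E'
import re
s=open("fit.py").read()
s=s.replace("g=gray(c,3);","""g0=cv2.cvtColor(c["img"],cv2.COLOR_RGB2GRAY); E=lambda n:cv2.getStructuringElement(cv2.MORPH_ELLIPSE,(n,n))
    g0=cv2.morphologyEx(g0,cv2.MORPH_CLOSE,E(9)); g0=cv2.morphologyEx(g0,cv2.MORPH_TOPHAT,E(41)); g=cv2.GaussianBlur(np.minimum(g0,80).astype(np.float32),(0,0),6);""")
open("fit.py","w").write(s)
E
python3 fit.py wrist2.pkl "[]"; python3 snap.py 3 wrist; python3 fit.py wrist3.pkl "[]"
```

```text
(384, 512, 3) 335.5654847044976 0.021745289547921966
(np.float64(0.5440876571351349), np.float64(-0.08552611317070348), np.float64(174.22194477155483), np.float64(660.0061128139496))
3.4 [ 0.51835119 -0.14894351  0.12530827] [9.92663636e-01 1.20900472e-01 1.25071096e-03 6.46476067e-04] [-3.47706043e-01  3.54478993e-01  1.64467030e+00 -2.52993916e-05
  1.13962764e+00  9.80706667e-01]
(384, 512, 3) 335.5654847044976 0.021745289547921966
(np.float64(0.5443678323284366), np.float64(-0.08638563433489914), np.float64(24.65062282796319), np.float64(603.1453598439693))
```

arm_command(
  steps=[
    [0.05,-0.19,0.2,0,0,0,-1],
    [0,0,0,0,0,0,-1],
    [0,0,0,0,0,0,-1],
    [0,0,0,0,0,0,-1],
    [0,0,0,0,0,0,-1],
    [0,0,0,0,0,0,-1],
  ],
)

```text
clock: 4.2
eef_pos: [0.5178, -0.1465, 0.1215]
eef_rot: [0.993, 0.121, 0.0, 0.0]
contact_force: [0.0, -1.1, 0.9]
gripper_width: 0.0295
grasp_force: 30.0
```

```bash
cat > gen.py <<'E'
import sys,json,os,numpy as np
"gen.py d1 d2 ... : crank steps in rad -> rows; logs commanded crank steps (phi in traj.json)"
f="traj.json"; T=json.load(open(f)) if os.path.exists(f) else dict(phi=np.radians(-113.2),err=[0,0],calls=[])
d=[float(a) for a in sys.argv[2:]]; t0=float(sys.argv[1]); R=.0655; a=2*np.arctan2(.121,.9926)
ex=np.array([np.cos(a),np.sin(a)]); ey=np.array([np.sin(a),-np.cos(a)])
phi=T["phi"]; e=np.array(T["err"]); rows=[]
for s in d:
    p=R*100*(np.array([np.cos(phi+s),np.sin(phi+s)])-[np.cos(phi),np.sin(phi)])+e; phi+=s
    q=np.round([p@ex,p@ey],2); e=p-q[0]*ex-q[1]*ey; rows.append([float(q[0]),float(q[1]),0,0,0,0,-1])
T.update(phi=phi,err=e.tolist()); T["calls"].append([t0,d]); json.dump(T,open(f,"w"))
print(rows,"phi end deg",np.degrees(phi)%360)
E
python3 gen.py 4.2 .1 .2 .3 .4 .43 .43 .43 .43 .43 .43
```

```text
[[0.54, 0.37, 0, 0, 0, 0, -1], [1.18, 0.56, 0, 0, 0, 0, -1], [1.92, 0.39, 0, 0, 0, 0, -1], [2.57, -0.4, 0, 0, 0, 0, -1], [2.36, -1.5, 0, 0, 0, 0, -1], [1.52, -2.35, 0, 0, 0, 0, -1], [0.39, -2.76, 0, 0, 0, 0, -1], [-0.79, -2.68, 0, 0, 0, 0, -1], [-1.83, -2.11, 0, 0, 0, 0, -1], [-2.55, -1.15, 0, 0, 0, 0, -1]] phi end deg 91.91889065683472
```

arm_command(
  steps=[
    [0.54,0.37,0,0,0,0,-1],
    [1.18,0.56,0,0,0,0,-1],
    [1.92,0.39,0,0,0,0,-1],
    [2.57,-0.4,0,0,0,0,-1],
    [2.36,-1.5,0,0,0,0,-1],
    [1.52,-2.35,0,0,0,0,-1],
    [0.39,-2.76,0,0,0,0,-1],
    [-0.79,-2.68,0,0,0,0,-1],
    [-1.83,-2.11,0,0,0,0,-1],
    [-2.55,-1.15,0,0,0,0,-1],
  ],
)

```text
clock: 5.45
eef_pos: [0.5412, -0.021, 0.1214]
eef_rot: [0.993, 0.121, 0.0, 0.001]
contact_force: [1.1, -26.1, 1.6]
gripper_width: 0.0296
grasp_force: 30.0
```

```bash
python3 - <<'E'
s=open("fit.py").read().split('if __name__')[0]+'''
def simulate(calls,I,Td,tend,lag=.06):
    t=[calls[0][0]];ph=[0.]
    for t0,d in calls:
        if t0>t[-1]+1e-6: t.append(t0);ph.append(ph[-1])
        for s in d: t.append(t[-1]+.125);ph.append(ph[-1]+s)
    dt=.005; ts=np.arange(4.2,tend+dt/2,dt); wc=np.gradient(np.interp(ts-lag,t,ph),dt)
    w=0;th=0;W=[];TH=[]
    for k in range(len(ts)):
        W.append(w);TH.append(th)
        tq=.04*(wc[k]-w)-.006*w
        if abs(w)<1e-9 and abs(tq)<Td: continue
        sg=np.sign(w) if abs(w)>1e-9 else np.sign(tq)
        wn=w+dt/I*(tq-Td*sg)
        if w*wn<0: wn=0
        th+=dt*(w+wn)/2; w=wn
    return ts,np.array(TH),np.array(W)
'''
open("fit.py","w").write(s)
open("look.py","w").write('''
import sys,pickle,json,os
from h import *
from fit import *
"look.py k : wrist picture, disc angle, refit of I,Td"
k=sys.argv[1]; st=robot.get_state(); c=viewer.camera("wrist")
R=Rotation.from_quat(st["eef_rot"]); T=np.asarray(c["T_tool_cam"])
c["eye"]=st["eef_pos"]+R.apply(T[:3,3]); c["rotation"]=(R*Rotation.from_matrix(T[:3,:3])).as_quat()
pickle.dump(c,open(f"w{k}.pkl","wb")); cv2.imwrite(f"pics/w{k}.png",c["img"][:,:,::-1])
TR=json.load(open("traj.json")); obs=json.load(open("obs.json")) if os.path.exists("obs.json") else []
t=st["clock"]; P=json.load(open("par.json")) if os.path.exists("par.json") else [.046,.041]
sim=lambda p,te:simulate(TR["calls"],p[0],p[1],te)
ts,TH,W=sim(P,t); pred=np.radians(174.5)+TH[-1]
x,y,a,s=fitw(c,.5437,-.0865,None); a=np.radians(a); m=np.pi/6
th=a+m*np.round((pred-a)/m); obs.append([t,th]); json.dump(obs,open("obs.json","w"))
print("t",t,"ctr",round(x,4),round(y,4),"score",round(s),"raw",round(np.degrees(a),1),"pred",np.degrees(pred),"th",np.degrees(th))
def f(p):
    ts,TH,W=sim(p,t); return np.r_[[ (np.interp(o[0],ts,TH)+np.radians(174.5)-o[1])/.03 for o in obs],(p[0]-.046)/.008,(p[1]-.041)/.02]
r=least_squares(f,P,diff_step=.02,bounds=([.03,.01],[.065,.1])); json.dump(r.x.tolist(),open("par.json","w"))
ts,TH,W=sim(r.x,t); print("I,Td",r.x,"res",np.round(r.fun,2),"rpm now",W[-1]*9.549,"slip@20rpm",(r.x[1]+.006*2.094)/.04)
kn=st["eef_pos"][:2]-[.5435,-.0865]; print("knob ang",np.degrees(np.arctan2(kn[1],kn[0])),"r",np.hypot(*kn),"F",np.round(st["contact_force"],1),"now",robot.get_state()["clock"])
''')
E
python3 look.py 1
```

```text
t 5.45 ctr 0.5476 -0.0875 score 590 raw 224.2 pred 211.84822531417166 th 224.15443374168916
I,Td [0.04258319 0.02409412] res [-0.11 -0.43 -0.85] rpm now 14.898373780558897 slip@20rpm 0.9164529971866767
knob ang 92.05156203841909 r 0.06550783788653607 F [  1.1 -26.1   1.6] now 5.5
```

```bash
sed -i 's/R=.0655/R=.065/' gen.py; sed -i 's/lag=.06/lag=.02/' fit.py
python3 - <<'E'
import json
T=json.load(open("traj.json"));T["err"][1]-=.1;json.dump(T,open("traj.json","w"))
E
python3 gen.py 5.5 .4 .4 .4 .4 .4 .4 .4 .4 .4 .4
```

```text
[[-2.61, 0.07, 0, 0, 0, 0, -1], [-2.38, 0.99, 0, 0, 0, 0, -1], [-1.82, 1.83, 0, 0, 0, 0, -1], [-0.96, 2.4, 0, 0, 0, 0, -1], [0.05, 2.58, 0, 0, 0, 0, -1], [1.06, 2.36, 0, 0, 0, 0, -1], [1.89, 1.76, 0, 0, 0, 0, -1], [2.42, 0.89, 0, 0, 0, 0, -1], [2.58, -0.13, 0, 0, 0, 0, -1], [2.33, -1.12, 0, 0, 0, 0, -1]] phi end deg 321.10200870916407
```

arm_command(
  steps=[
    [-2.61,0.07,0,0,0,0,-1],
    [-2.38,0.99,0,0,0,0,-1],
    [-1.82,1.83,0,0,0,0,-1],
    [-0.96,2.4,0,0,0,0,-1],
    [0.05,2.58,0,0,0,0,-1],
    [1.06,2.36,0,0,0,0,-1],
    [1.89,1.76,0,0,0,0,-1],
    [2.42,0.89,0,0,0,0,-1],
    [2.58,-0.13,0,0,0,0,-1],
    [2.33,-1.12,0,0,0,0,-1],
  ],
)

```text
clock: 6.75
eef_pos: [0.5948, -0.127, 0.1213]
eef_rot: [0.993, 0.121, -0.001, -0.001]
contact_force: [-15.3, 10.5, 10.8]
gripper_width: 0.0295
grasp_force: 30.0
```

```bash
python3 look.py 2
```

```text
t 6.75 ctr 0.5397 -0.0839 score 469 raw 191.9 pred 363.73373929825647 th 371.87754127547316
I,Td [0.05280936 0.0104935 ] res [ 2.2  -0.76  0.85 -1.53] rpm now 21.086037335476213 slip@20rpm 0.5764373942000844
knob ang -38.26138668930113 r 0.06538055395872559 F [-15.3  10.5  10.8] now 6.8
```

```bash
cat > ov.py <<'E'
import sys,pickle
from h import *
k,th=sys.argv[1],np.radians(float(sys.argv[2])); c=pickle.load(open(f"w{k}.pkl","rb")); yaw=np.radians(float(sys.argv[3])); x,y=.5435,-.0865
im=c["img"][:,:,::-1].copy()
def dot(p,col): 
    u,v=proj(c,p); cv2.circle(im,(int(u),int(v)),2,col,-1)
for i in range(12):
    a=th+i*np.pi/6; dot([x+.096*np.cos(a),y+.096*np.sin(a),.086],(0,0,255) if i==0 else (0,255,0))
dot([x+.17*np.cos(th),y+.17*np.sin(th),.062],(255,0,0)); dot([x+.18*np.cos(yaw),y+.18*np.sin(yaw),.066],(255,0,255))
cv2.imwrite(f"pics/ov{k}.png",im)
E
python3 ov.py 1 224.15 43.4; python3 ov.py 2 371.9 43.4; python3 -c "
import cv2,numpy as np
o=np.hstack([cv2.imread('pics/ov1.png'),cv2.imread('pics/ov2.png')]);cv2.imwrite('pics/ov12.png',cv2.resize(o,(800,300)))"
```

```text
(no output)
```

View pics/ov12.png

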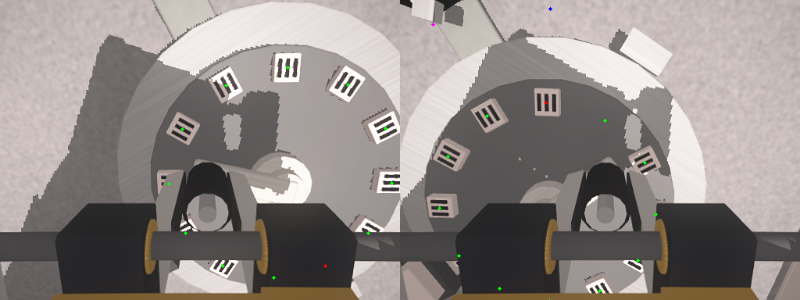

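```bash
python3 - <<'E'
s=open("fit.py").read()
s+='''
def slots(c,x,y,a):
    "per slot angle a+30k: value or nan when hidden"
    g0=cv2.cvtColor(c["img"],cv2.COLOR_RGB2GRAY); E=lambda n:cv2.getStructuringElement(cv2.MORPH_ELLIPSE,(n,n))
    g0=cv2.morphologyEx(g0,cv2.MORPH_CLOSE,E(9)); g=cv2.GaussianBlur(cv2.morphologyEx(g0,cv2.MORPH_TOPHAT,E(41)).astype(np.float32),(0,0),4)
    out=[]
    for k in range(12):
        t=a+k*np.pi/6; p=[x+.096*np.cos(t),y+.096*np.sin(t),.086]; u,v=proj(c,p)
        hid=not(8<u<504 and 8<v<250) or (195<u<330 and v>195)
        out.append(np.nan if hid else float(samp(g,c,[p])[0]))
    return np.array(out)
'''
open("fit.py","w").write(s)
s=open("look.py").read()
s=s.replace("th=a+m*np.round((pred-a)/m);","""V=slots(c,x,y,a); ang=a+m*np.arange(12); ok=np.isnan(V)|(V<20)
if (V<20).any(): ok=V<20
cand=np.concatenate([ang[ok]+2*np.pi*i for i in range(-2,12)]); th=cand[np.argmin(abs(cand-pred))]; print("slots",np.round(V))
print("cand",np.degrees(sorted(cand,key=lambda q:abs(q-pred))[:2]))
if len(sys.argv)>2: th=np.radians(float(sys.argv[2]))
""")
open("look.py","w").write(s)
E
python3 - <<'E'
from h import *
from fit import *
import pickle,json
for k in"12":
    c=pickle.load(open(f"w{k}.pkl","rb")); x,y,a,s=fitw(c,.5437,-.0865); print(x,y,a,np.round(slots(c,x,y,np.radians(a))))
calls=json.load(open("traj.json"))["calls"]
for lag in(.0,.02,.06):
  for o1 in(224.15,194.15):
    obs=[[5.45,o1],[6.75,341.9]]
    def f(p):
        ts,TH,W=simulate(calls,p[0],p[1],6.8,lag); return np.r_[[(np.interp(t,ts,TH)-np.radians(o-174.5))/.03 for t,o in obs],(p[0]-.046)/.008,(p[1]-.041)/.02]
    r=least_squares(f,[.046,.041],diff_step=.02,bounds=([.03,.01],[.065,.1])); W=simulate(calls,*r.x,6.8,lag)[2]
    print(lag,o1,r.x,np.round(r.fun,2),W[-11:][[0,-1]]*9.549)
json.dump([[5.45,np.radians(224.15)],[6.75,np.radians(341.9)]],open("obs.json","w")); json.dump([.046,.041],open("par.json","w"))
E
```

```text
0.547578228921519 -0.08749728234880752 224.15443374168916 [nan nan nan 98. 94. 87. 77. 86. nan nan nan nan]
0.5397391700369192 -0.0838789070489258 191.8775412754732 [nan nan nan nan nan  0. 84. 81. 77. nan nan nan]
0.0 224.15 [0.03807181 0.03976403] [-0.72  0.22 -0.99 -0.06] [17.06399193 15.65136737]
0.0 194.15 [0.065      0.02043541] [13.03 -4.05  2.37 -1.03] [17.96123442 17.23350428]
0.02 224.15 [0.0356569 0.0408802] [-0.88  0.27 -1.29 -0.01] [17.00923989 16.1476949 ]
0.02 194.15 [0.065      0.01891192] [12.6  -3.85  2.37 -1.1 ] [18.16090279 17.80410311]
0.06 224.15 [0.03072391 0.04331849] [-1.09  0.34 -1.91  0.12] [16.83432103 16.88821083]
0.06 194.15 [0.065      0.01588807] [11.75 -3.49  2.37 -1.26] [18.55183489 18.71625551]
```

```bash
sed -i 's/R=.065;/R=.0647;/' gen.py; sed -i 's/lag=.02/lag=.01/' fit.py
python3 - <<'E'
import json
T=json.load(open("traj.json"));T["err"][0]-=.03;T["err"][1]+=.025;json.dump(T,open("traj.json","w"))
E
python3 gen.py 6.8 .46 .48 .48 .48 .46 .44 .44 .44 .44 .44
```

```text
[[1.86, -2.3, 0, 0, 0, 0, -1], [0.67, -3.0, 0, 0, 0, 0, -1], [-0.78, -2.98, 0, 0, 0, 0, -1], [-2.08, -2.27, 0, 0, 0, 0, -1], [-2.75, -1.05, 0, 0, 0, 0, -1], [-2.82, 0.25, 0, 0, 0, 0, -1], [-2.44, 1.42, 0, 0, 0, 0, -1], [-1.6, 2.33, 0, 0, 0, 0, -1], [-0.46, 2.78, 0, 0, 0, 0, -1], [0.77, 2.72, 0, 0, 0, 0, -1]] phi end deg 222.3707632888195
```

arm_command(
  steps=[
    [1.86,-2.3,0,0,0,0,-1],
    [0.67,-3.0,0,0,0,0,-1],
    [-0.78,-2.98,0,0,0,0,-1],
    [-2.08,-2.27,0,0,0,0,-1],
    [-2.75,-1.05,0,0,0,0,-1],
    [-2.82,0.25,0,0,0,0,-1],
    [-2.44,1.42,0,0,0,0,-1],
    [-1.6,2.33,0,0,0,0,-1],
    [-0.46,2.78,0,0,0,0,-1],
    [0.77,2.72,0,0,0,0,-1],
  ],
)

```text
clock: 8.05
eef_pos: [0.4952, -0.1313, 0.1215]
eef_rot: [0.993, 0.121, -0.001, -0.0]
contact_force: [12.9, 13.3, -5.3]
gripper_width: 0.0293
grasp_force: 30.0
```

```bash
python3 look.py 3
```

```text
File "look.py", line 20
    obs.append([t,th]); json.dump(obs,open("obs.json","w"))
IndentationError: unexpected indent
```

```bash
sed -i 's/^ *obs.append/obs.append/' look.py; python3 look.py 3
```

```text
slots [nan nan 95. 94.  0. 86. nan nan 46. 67. 80. nan]
cand [484.47077435 124.47077435]
t 8.05 ctr 0.5422 -0.0904 score 521 raw 4.5 pred 465.3682445760833 th 484.47077435007645
I,Td [0.03413942 0.04310842] res [-0.43 -0.22  0.21 -1.48  0.11] rpm now 19.82085379782143 slip@20rpm 1.391810380516434
knob ang -137.1100320364967 r 0.06586584379438891 F [12.9 13.3 -5.3] now 8.1
```

```bash
sed -i 's/R=.0647;/R=.0643;/' gen.py
python3 - <<'E'
import json
T=json.load(open("traj.json"));T["err"][0]+=.03;T["err"][1]+=.027;json.dump(T,open("traj.json","w"))
E
python3 gen.py 8.1 .48 .48 .46 .44 .44 .44 .44 .44 .44 .44
python3 gen.py 9.35 .44 .44 .44 .44 .44 .44 .44 .44 .44 .44
```

```text
[[2.09, 2.25, 0, 0, 0, 0, -1], [2.87, 1.05, 0, 0, 0, 0, -1], [2.91, -0.33, 0, 0, 0, 0, -1], [2.37, -1.51, 0, 0, 0, 0, -1], [1.5, -2.37, 0, 0, 0, 0, -1], [0.35, -2.79, 0, 0, 0, 0, -1], [-0.87, -2.66, 0, 0, 0, 0, -1], [-1.92, -2.05, 0, 0, 0, 0, -1], [-2.61, -1.03, 0, 0, 0, 0, -1], [-2.8, 0.18, 0, 0, 0, 0, -1]] phi end deg 120.20177109768986
[[-2.46, 1.36, 0, 0, 0, 0, -1], [-1.64, 2.28, 0, 0, 0, 0, -1], [-0.52, 2.75, 0, 0, 0, 0, -1], [0.7, 2.72, 0, 0, 0, 0, -1], [1.8, 2.16, 0, 0, 0, 0, -1], [2.54, 1.19, 0, 0, 0, 0, -1], [2.8, -0.01, 0, 0, 0, 0, -1], [2.54, -1.21, 0, 0, 0, 0, -1], [1.78, -2.16, 0, 0, 0, 0, -1], [0.69, -2.72, 0, 0, 0, 0, -1]] phi end deg 12.30320095525235
```

arm_command(
  steps=[
    [2.09,2.25,0,0,0,0,-1],
    [2.87,1.05,0,0,0,0,-1],
    [2.91,-0.33,0,0,0,0,-1],
    [2.37,-1.51,0,0,0,0,-1],
    [1.5,-2.37,0,0,0,0,-1],
    [0.35,-2.79,0,0,0,0,-1],
    [-0.87,-2.66,0,0,0,0,-1],
    [-1.92,-2.05,0,0,0,0,-1],
    [-2.61,-1.03,0,0,0,0,-1],
    [-2.8,0.18,0,0,0,0,-1],
  ],
)

```text
clock: 9.35
eef_pos: [0.5107, -0.0299, 0.1215]
eef_rot: [0.993, 0.122, 0.0, -0.0]
contact_force: [9.0, -13.1, -3.0]
gripper_width: 0.0295
grasp_force: 30.0
```

arm_command(
  steps=[
    [-2.46,1.36,0,0,0,0,-1],
    [-1.64,2.28,0,0,0,0,-1],
    [-0.52,2.75,0,0,0,0,-1],
    [0.7,2.72,0,0,0,0,-1],
    [1.8,2.16,0,0,0,0,-1],
    [2.54,1.19,0,0,0,0,-1],
    [2.8,-0.01,0,0,0,0,-1],
    [2.54,-1.21,0,0,0,0,-1],
    [1.78,-2.16,0,0,0,0,-1],
    [0.69,-2.72,0,0,0,0,-1],
  ],
)

```text
clock: 10.6
eef_pos: [0.6072, -0.0723, 0.1214]
eef_rot: [0.993, 0.121, 0.0, 0.0]
contact_force: [-14.9, -4.1, 7.7]
gripper_width: 0.0295
grasp_force: 30.0
```

```bash
python3 look.py 4
```

```text
slots [nan nan nan nan nan nan 15. 83. 87.  0. nan nan]
cand [785.82070219 695.82070219]
t 10.6 ctr 0.5454 -0.0817 score 253 raw 155.8 pred 789.434011157164 th 785.8207021867394
I,Td [0.03292554 0.04405678] res [-0.14 -0.09 -0.18  0.14 -1.63  0.15] rpm now 20.056097962694274 slip@20rpm 1.415519404865984
knob ang 12.546536817102611 r 0.06520827029491634 F [-14.9  -4.1   7.7] now 10.65
```

```bash
python3 gen.py 10.65 .48 .48 .46 .44 .44 .44 .44 .44 .44 .44
python3 gen.py 11.9 .44 .44 .44 .44 .44 .44 .44 .44 .44 .44
python3 gen.py 13.15 .44 .44 .44 .44 .44 .44 .44 .44 .44 .44
```

```text
[[-0.64, -2.99, 0, 0, 0, 0, -1], [-1.95, -2.36, 0, 0, 0, 0, -1], [-2.69, -1.16, 0, 0, 0, 0, -1], [-2.81, 0.11, 0, 0, 0, 0, -1], [-2.49, 1.3, 0, 0, 0, 0, -1], [-1.69, 2.24, 0, 0, 0, 0, -1], [-0.59, 2.74, 0, 0, 0, 0, -1], [0.64, 2.74, 0, 0, 0, 0, -1], [1.75, 2.2, 0, 0, 0, 0, -1], [2.51, 1.24, 0, 0, 0, 0, -1]] phi end deg 270.1342087641235
[[2.81, 0.06, 0, 0, 0, 0, -1], [2.56, -1.15, 0, 0, 0, 0, -1], [1.83, -2.12, 0, 0, 0, 0, -1], [0.75, -2.71, 0, 0, 0, 0, -1], [-0.47, -2.76, 0, 0, 0, 0, -1], [-1.6, -2.3, 0, 0, 0, 0, -1], [-2.44, -1.4, 0, 0, 0, 0, -1], [-2.79, -0.23, 0, 0, 0, 0, -1], [-2.63, 0.98, 0, 0, 0, 0, -1], [-1.96, 2.01, 0, 0, 0, 0, -1]] phi end deg 162.23563862168635
[[-0.92, 2.65, 0, 0, 0, 0, -1], [0.3, 2.79, 0, 0, 0, 0, -1], [1.46, 2.4, 0, 0, 0, 0, -1], [2.35, 1.55, 0, 0, 0, 0, -1], [2.77, 0.4, 0, 0, 0, 0, -1], [2.69, -0.82, 0, 0, 0, 0, -1], [2.08, -1.89, 0, 0, 0, 0, -1], [1.08, -2.59, 0, 0, 0, 0, -1], [-0.13, -2.8, 0, 0, 0, 0, -1], [-1.31, -2.48, 0, 0, 0, 0, -1]] phi end deg 54.33706847924941
```

arm_command(
  steps=[
    [-0.64,-2.99,0,0,0,0,-1],
    [-1.95,-2.36,0,0,0,0,-1],
    [-2.69,-1.16,0,0,0,0,-1],
    [-2.81,0.11,0,0,0,0,-1],
    [-2.49,1.3,0,0,0,0,-1],
    [-1.69,2.24,0,0,0,0,-1],
    [-0.59,2.74,0,0,0,0,-1],
    [0.64,2.74,0,0,0,0,-1],
    [1.75,2.2,0,0,0,0,-1],
    [2.51,1.24,0,0,0,0,-1],
  ],
)

```text
clock: 11.9
eef_pos: [0.5443, -0.1521, 0.1214]
eef_rot: [0.993, 0.12, -0.0, -0.0]
contact_force: [-0.9, 16.3, 5.3]
gripper_width: 0.03
grasp_force: 30.0
```

arm_command(
  steps=[
    [2.81,0.06,0,0,0,0,-1],
    [2.56,-1.15,0,0,0,0,-1],
    [1.83,-2.12,0,0,0,0,-1],
    [0.75,-2.71,0,0,0,0,-1],
    [-0.47,-2.76,0,0,0,0,-1],
    [-1.6,-2.3,0,0,0,0,-1],
    [-2.44,-1.4,0,0,0,0,-1],
    [-2.79,-0.23,0,0,0,0,-1],
    [-2.63,0.98,0,0,0,0,-1],
    [-1.96,2.01,0,0,0,0,-1],
  ],
)

```text
clock: 13.15
eef_pos: [0.4811, -0.0664, 0.1215]
eef_rot: [0.993, 0.122, -0.001, -0.001]
contact_force: [9.9, -2.6, -6.6]
gripper_width: 0.0295
grasp_force: 30.0
```

arm_command(
  steps=[
    [-0.92,2.65,0,0,0,0,-1],
    [0.3,2.79,0,0,0,0,-1],
    [1.46,2.4,0,0,0,0,-1],
    [2.35,1.55,0,0,0,0,-1],
    [2.77,0.4,0,0,0,0,-1],
    [2.69,-0.82,0,0,0,0,-1],
    [2.08,-1.89,0,0,0,0,-1],
    [1.08,-2.59,0,0,0,0,-1],
    [-0.13,-2.8,0,0,0,0,-1],
    [-1.31,-2.48,0,0,0,0,-1],
  ],
)

```text
clock: 14.4
eef_pos: [0.5814, -0.0335, 0.1214]
eef_rot: [0.993, 0.121, 0.0, 0.0]
contact_force: [-7.1, -12.1, 5.2]
gripper_width: 0.0292
grasp_force: 30.0
```

```bash
python3 look.py 5
```

```text
slots [nan nan nan nan nan 90. 85. 92. 88. 88. nan nan]
cand [1254.77693924 1224.77693924]
t 14.4 ctr 0.5446 -0.0856 score 573 raw 174.8 pred 1240.0692796269745 th 1254.7769392372004
I,Td [0.03597914 0.04226385] res [-1.08 -1.16 -0.51  2.66 -1.14 -1.25  0.06] rpm now 20.45042454179612 slip@20rpm 1.3706961286425945
knob ang 54.470785191219534 r 0.06517850901989862 F [ -7.1 -12.1   5.2] now 14.45
```

```bash
python3 gen.py 14.45 .46 .46 .46 .44 .44 .44 .44 .44 .44 .44
```

```text
[[-2.36, -1.74, 0, 0, 0, 0, -1], [-2.89, -0.51, 0, 0, 0, 0, -1], [-2.81, 0.82, 0, 0, 0, 0, -1], [-2.09, 1.88, 0, 0, 0, 0, -1], [-1.08, 2.59, 0, 0, 0, 0, -1], [0.13, 2.81, 0, 0, 0, 0, -1], [1.3, 2.48, 0, 0, 0, 0, -1], [2.24, 1.69, 0, 0, 0, 0, -1], [2.75, 0.58, 0, 0, 0, 0, -1], [2.73, -0.65, 0, 0, 0, 0, -1]] phi end deg 309.8762451075959
```

arm_command(
  steps=[
    [-2.36,-1.74,0,0,0,0,-1],
    [-2.89,-0.51,0,0,0,0,-1],
    [-2.81,0.82,0,0,0,0,-1],
    [-2.09,1.88,0,0,0,0,-1],
    [-1.08,2.59,0,0,0,0,-1],
    [0.13,2.81,0,0,0,0,-1],
    [1.3,2.48,0,0,0,0,-1],
    [2.24,1.69,0,0,0,0,-1],
    [2.75,0.58,0,0,0,0,-1],
    [2.73,-0.65,0,0,0,0,-1],
  ],
)

```text
clock: 15.7
eef_pos: [0.5858, -0.1363, 0.1214]
eef_rot: [0.993, 0.121, -0.0, -0.0]
contact_force: [-11.0, 12.5, 9.3]
gripper_width: 0.0293
grasp_force: 30.0
```

```bash
cp par.json par_old.json; python3 look.py 6
python3 - <<'E'
import pickle
from h import *; from fit import *
c=pickle.load(open("w6.pkl","rb"));x,y,a,s=fitw(c,.5437,-.0865);print(x,y,a,np.round(slots(c,x,y,np.radians(a))))
c=pickle.load(open("w4.pkl","rb"))
for t in np.arange(60,90,2.): print(t%30, [round(q,4) for q in fitw(c,.5437,-.0865,np.radians(t))])
E
```

```text
slots [nan nan nan nan nan nan 12. 73. 80. 53. 80. nan]
cand [1410.99372263 1050.99372263]
t 15.7 ctr 0.5446 -0.0921 score 486 raw 151.0 pred 1407.5231920933784 th 1410.993722628383
I,Td [0.03647809 0.04201167] res [-1.24 -1.38 -0.65  2.89 -0.22 -0.85 -1.19  0.05] rpm now 20.30040361170332 slip@20rpm 1.3643917776341994
knob ang -49.68965009607557 r 0.06534164597001761 F [-11.   12.5   9.3] now 15.75
0.5445620088810593 -0.09212924324056679 150.99372262838307 [nan nan nan nan nan nan 12. 73. 80. 53. 80. nan]
0.0 [np.float64(0.5455), np.float64(-0.0816), np.float64(65.7875), np.float64(252.6055)]
2.0 [np.float64(0.5474), np.float64(-0.0798), np.float64(64.0623), np.float64(294.3351)]
4.0 [np.float64(0.5472), np.float64(-0.0788), np.float64(64.042), np.float64(295.6413)]
6.0 [np.float64(0.5456), np.float64(-0.0823), np.float64(65.9405), np.float64(252.686)]
8.0 [np.float64(0.5455), np.float64(-0.0819), np.float64(65.9746), np.float64(252.6721)]
10.0 [np.float64(0.5459), np.float64(-0.0785), np.float64(62.9772), np.float64(287.9433)]
12.0 [np.float64(0.5472), np.float64(-0.0792), np.float64(64.0359), np.float64(295.2441)]
14.0 [np.float64(0.5472), np.float64(-0.0789), np.float64(64.0491), np.float64(295.6583)]
16.0 [np.float64(0.5472), np.float64(-0.0789), np.float64(64.0767), np.float64(295.6072)]
18.0 [np.float64(0.5473), np.float64(-0.0793), np.float64(64.0124), np.float64(295.0744)]
20.0 [np.float64(0.5562), np.float64(-0.108), np.float64(82.3687), np.float64(199.7503)]
22.0 [np.float64(0.5399), np.float64(-0.091), np.float64(101.6597), np.float64(251.5816)]
24.0 [np.float64(0.5474), np.float64(-0.0796), np.float64(94.0733), np.float64(294.7223)]
26.0 [np.float64(0.5487), np.float64(-0.0806), np.float64(95.1322), np.float64(289.9948)]
28.0 [np.float64(0.5472), np.float64(-0.0789), np.float64(94.059), np.float64(295.6372)]
```

```bash
python3 - <<'E'
import pickle
from h import *; from fit import *
def fitth(c,x=.5437,y=-.0868):
    g0=cv2.cvtColor(c["img"],cv2.COLOR_RGB2GRAY); E=lambda n:cv2.getStructuringElement(cv2.MORPH_ELLIPSE,(n,n))
    g0=cv2.morphologyEx(g0,cv2.MORPH_CLOSE,E(9)); g0=cv2.morphologyEx(g0,cv2.MORPH_TOPHAT,E(41)); g=cv2.GaussianBlur(np.minimum(g0,80).astype(np.float32),(0,0),5)
    t=np.radians(np.arange(0,30,.25)); k=np.arange(24); s=[]
    for q in t:
        a=q+k*np.pi/12; P=np.c_[x+.096*np.cos(a),y+.096*np.sin(a),np.full(24,.086)]
        uv=np.array([proj(c,p) for p in P]); vis=(uv[:,0]>8)&(uv[:,0]<504)&(uv[:,1]>8)&(uv[:,1]<250)&~((uv[:,0]>195)&(uv[:,0]<330)&(uv[:,1]>195))
        s.append(samp(g,c,P)@(np.where(k%2,-1.,1.)*vis))
    return t[np.argmax(s)]
for k in "123456":
    c=pickle.load(open(f"w{k}.pkl","rb")); print(k,np.degrees(fitth(c)))
E
python3 ov.py 4 784 43.4; python3 ov.py 6 331 43.4; python3 -c "
import cv2,numpy as np
o=np.hstack([cv2.imread('pics/ov4.png'),cv2.imread('pics/ov6.png')]);cv2.imwrite('pics/ov46.png',cv2.resize(o,(800,300)))"
```

```text
1 12.75
2 13.5
3 6.5
4 9.0
5 25.25
6 29.000000000000004
```

View pics/ov46.png

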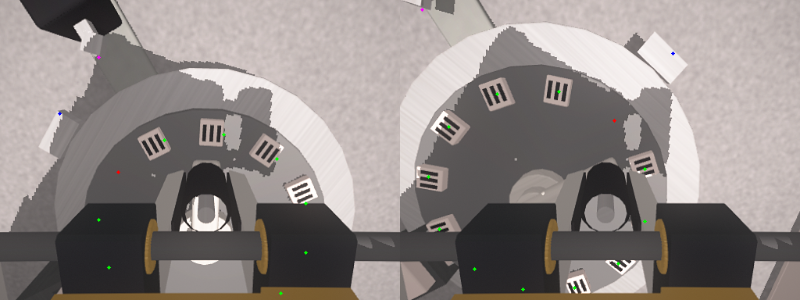

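```bash
cat >> fit.py <<'E'
def fitth(c,x=.5437,y=-.0868):
    g0=cv2.cvtColor(c["img"],cv2.COLOR_RGB2GRAY); E=lambda n:cv2.getStructuringElement(cv2.MORPH_ELLIPSE,(n,n))
    g0=cv2.morphologyEx(g0,cv2.MORPH_CLOSE,E(9)); g0=cv2.morphologyEx(g0,cv2.MORPH_TOPHAT,E(41)); g=cv2.GaussianBlur(np.minimum(g0,80).astype(np.float32),(0,0),5)
    t=np.radians(np.arange(0,30,.25)); k=np.arange(24); s=[]
    for q in t:
        a=q+k*np.pi/12; P=np.c_[x+.096*np.cos(a),y+.096*np.sin(a),np.full(24,.086)]
        uv=np.array([proj(c,p) for p in P]); vis=(uv[:,0]>8)&(uv[:,0]<504)&(uv[:,1]>8)&(uv[:,1]<250)&~((uv[:,0]>195)&(uv[:,0]<330)&(uv[:,1]>195))
        s.append(samp(g,c,P)@(np.where(k%2,-1.,1.)*vis))
    return t[np.argmax(s)]
E
sed -i 's/^x,y,a,s=fitw.*/x,y,s=.5437,-.0868,0; a=fitth(c); m=np.pi\/6/' look.py
python3 - <<'E'
import json,numpy as np
t=[5.45,6.75,8.05,10.6,14.4,15.7];o=[222.75,343.5,486.5,789,1255.25,1409]
json.dump([[a,np.radians(b)] for a,b in zip(t,o)],open("obs.json","w"))
E
python3 gen.py 15.75 .46 .46 .46 .44 .44 .44 .44 .44 .44 .44
```

```text
[[2.27, -1.85, 0, 0, 0, 0, -1], [1.22, -2.67, 0, 0, 0, 0, -1], [-0.1, -2.93, 0, 0, 0, 0, -1], [-1.3, -2.49, 0, 0, 0, 0, -1], [-2.24, -1.69, 0, 0, 0, 0, -1], [-2.74, -0.58, 0, 0, 0, 0, -1], [-2.73, 0.64, 0, 0, 0, 0, -1], [-2.2, 1.75, 0, 0, 0, 0, -1], [-1.24, 2.51, 0, 0, 0, 0, -1], [-0.06, 2.81, 0, 0, 0, 0, -1]] phi end deg 205.4154217359419
```

arm_command(
  steps=[
    [2.27,-1.85,0,0,0,0,-1],
    [1.22,-2.67,0,0,0,0,-1],
    [-0.1,-2.93,0,0,0,0,-1],
    [-1.3,-2.49,0,0,0,0,-1],
    [-2.24,-1.69,0,0,0,0,-1],
    [-2.74,-0.58,0,0,0,0,-1],
    [-2.73,0.64,0,0,0,0,-1],
    [-2.2,1.75,0,0,0,0,-1],
    [-1.24,2.51,0,0,0,0,-1],
    [-0.06,2.81,0,0,0,0,-1],
  ],
)

```text
clock: 17.0
eef_pos: [0.4843, -0.115, 0.1215]
eef_rot: [0.993, 0.121, -0.001, -0.0]
contact_force: [9.8, 5.6, -6.8]
gripper_width: 0.0293
grasp_force: 30.0
```

```bash
python3 look.py 7
cat > plan.py <<'E'
import json,sys
from h import *; from fit import *
P=json.load(open("par.json")); T=json.load(open("traj.json")); o=json.load(open("obs.json"))[-1]; t0=float(sys.argv[1])
for extra in eval(sys.argv[2]):
    ts,TH,W=simulate(T["calls"]+[[t0,extra]],*P,t0+len(extra)*.125+2.5)
    off=o[1]-np.interp(o[0],ts,TH); i=ts>t0; print(len(extra),extra[-4:],"final",np.degrees(TH[-1]+off),"rest at",ts[np.argmax(i&(W==0))],"rpm range",W[i].max()*9.549)
E
python3 plan.py 17.05 "[[.46]*2+[.44]*n+[x,.2,.1,0] for n in (5,6,7,8,9,10) for x in (.3,.4)]"
```

```text
slots [nan nan 27. 55.  0. 90. nan nan 47. 78. 85. nan]
cand [1566. 1206.]
t 17.0 ctr 0.5437 -0.0868 score 0 raw 6.0 pred 1563.9049322615435 th 1566.0
I,Td [0.035436   0.04217893] res [ 0.05 -1.41 -0.76  1.98 -0.    0.62 -1.08 -1.32  0.06] rpm now 20.23460751415599 slip@20rpm 1.3685733636685693
knob ang -154.31633694173186 r 0.0657247429390829 F [ 9.8  5.6 -6.8] now 17.05
11 [0.3, 0.2, 0.1, 0] final 1739.7544376826804 rest at 19.039999999999683 rpm range 19.974699211448236
11 [0.4, 0.2, 0.1, 0] final 1743.4641148246196 rest at 19.06499999999968 rpm range 19.974699211448236
12 [0.3, 0.2, 0.1, 0] final 1755.0272831462169 rest at 19.16499999999968 rpm range 20.04947739951389
12 [0.4, 0.2, 0.1, 0] final 1758.7395860311747 rest at 19.18999999999968 rpm range 20.04947739951389
13 [0.3, 0.2, 0.1, 0] final 1770.3124427023267 rest at 19.28999999999968 rpm range 20.113021425440486
13 [0.4, 0.2, 0.1, 0] final 1774.026976856678 rest at 19.314999999999678 rpm range 20.113021425440486
14 [0.3, 0.2, 0.1, 0] final 1785.6083205189755 rest at 19.419999999999675 rpm range 20.167019032702907
14 [0.4, 0.2, 0.1, 0] final 1789.3244965793251 rest at 19.439999999999674 rpm range 20.167019032702907
15 [0.3, 0.2, 0.1, 0] final 1800.9131626866972 rest at 19.54499999999967 rpm range 20.21290440977098
15 [0.4, 0.2, 0.1, 0] final 1804.6308847064706 rest at 19.569999999999673 rpm range 20.21290440977098
16 [0.3, 0.2, 0.1, 0] final 1816.22551198159 rest at 19.66999999999967 rpm range 20.25189628247456
16 [0.4, 0.2, 0.1, 0] final 1819.9445942658713 rest at 19.69499999999967 rpm range 20.25189628247456
```

```bash
python3 plan.py 17.05 "[[.46]*2+[.44]*11+[.4,.3,.1,0]]"; python3 gen.py 17.05 .46 .46 .44 .44 .44 .44 .44 .44 .44 .44;python3 gen.py 18.3 .44 .44 .44 .4 .3 .1 0 0 0 0
```

```text
17 [0.4, 0.3, 0.1, 0] final 1838.8103117246071 rest at 19.844999999999665 rpm range 20.285030283633077
[[1.23, 2.66, 0, 0, 0, 0, -1], [2.28, 1.85, 0, 0, 0, 0, -1], [2.73, 0.64, 0, 0, 0, 0, -1], [2.74, -0.59, 0, 0, 0, 0, -1], [2.24, -1.7, 0, 0, 0, 0, -1], [1.3, -2.49, 0, 0, 0, 0, -1], [0.11, -2.8, 0, 0, 0, 0, -1], [-1.09, -2.59, 0, 0, 0, 0, -1], [-2.09, -1.87, 0, 0, 0, 0, -1], [-2.69, -0.81, 0, 0, 0, 0, -1]] phi end deg 99.80868277402669
[[-2.77, 0.42, 0, 0, 0, 0, -1], [-2.34, 1.56, 0, 0, 0, 0, -1], [-1.45, 2.4, 0, 0, 0, 0, -1], [-0.31, 2.54, 0, 0, 0, 0, -1], [0.44, 1.87, 0, 0, 0, 0, -1], [0.26, 0.58, 0, 0, 0, 0, -1], [0.0, 0.0, 0, 0, 0, 0, -1], [0.0, 0.0, 0, 0, 0, 0, -1], [0.0, 0.0, 0, 0, 0, 0, -1], [0.0, 0.0, 0, 0, 0, 0, -1]] phi end deg 221.27573534176054
```

arm_command(
  steps=[
    [1.23,2.66,0,0,0,0,-1],
    [2.28,1.85,0,0,0,0,-1],
    [2.73,0.64,0,0,0,0,-1],
    [2.74,-0.59,0,0,0,0,-1],
    [2.24,-1.7,0,0,0,0,-1],
    [1.3,-2.49,0,0,0,0,-1],
    [0.11,-2.8,0,0,0,0,-1],
    [-1.09,-2.59,0,0,0,0,-1],
    [-2.09,-1.87,0,0,0,0,-1],
    [-2.69,-0.81,0,0,0,0,-1],
  ],
)

```text
clock: 18.3
eef_pos: [0.5324, -0.0221, 0.1214]
eef_rot: [0.993, 0.122, 0.0, -0.0]
contact_force: [2.9, -17.8, 0.1]
gripper_width: 0.0294
grasp_force: 30.0
```

arm_command(
  steps=[
    [-2.77,0.42,0,0,0,0,-1],
    [-2.34,1.56,0,0,0,0,-1],
    [-1.45,2.4,0,0,0,0,-1],
    [-0.31,2.54,0,0,0,0,-1],
    [0.44,1.87,0,0,0,0,-1],
    [0.26,0.58,0,0,0,0,-1],
    [0,0,0,0,0,0,-1],
    [0,0,0,0,0,0,-1],
    [0,0,0,0,0,0,-1],
    [0,0,0,0,0,0,-1],
  ],
)

```text
clock: 19.55
eef_pos: [0.4949, -0.1297, 0.1215]
eef_rot: [0.993, 0.121, -0.001, 0.001]
contact_force: [-8.7, -8.4, 5.2]
gripper_width: 0.0301
grasp_force: 30.0
```

arm_command(
  steps=[
    [0,0,0,0,0,0,-1],
    [0,0,0,0,0,0,-1],
    [0,0,0,0,0,0,-1],
    [0,0,0,0,0,0,-1],
    [0,0,0,0,0,0,-1],
    [0,0,0,0,0,0,-1],
  ],
)

```text
clock: 20.3
eef_pos: [0.4949, -0.1297, 0.1215]
eef_rot: [0.993, 0.121, -0.001, 0.001]
contact_force: [-8.4, -7.6, 4.3]
gripper_width: 0.0295
grasp_force: 30.0
```

```bash
python3 look.py 8
python3 - <<'E'
from h import *
import pickle
c=viewer.camera("top"); pickle.dump(c,open("top8.pkl","wb"))
a=cv2.resize(c["img"][115:245,205:335],(400,400),interpolation=cv2.INTER_CUBIC)
w=cv2.imread("pics/w8.png")
o=np.zeros((400,800,3),np.uint8);o[:,:400]=a[:,:,::-1];o[:300,400:]=cv2.resize(w,(400,300));cv2.imwrite("pics/s8.png",o)
E
```

```text
slots [nan nan 94. 31. 89. nan nan nan 14. 78. 85. nan]
cand [1697.5 2057.5]
t 20.3 ctr 0.5437 -0.0868 score 0 raw 17.5 pred 1836.954143814785 th 1697.5
I,Td [0.03       0.04581752] res [  1.67  -0.05  -1.2   -4.45 -16.39 -19.35 -24.52  46.66  -2.     0.24] rpm now 0.0 slip@20rpm 1.4595380821675674
knob ang -138.3902206410411 r 0.06499992539972713 F [-8.4 -7.6  4.3] now 20.35
```

View pics/s8.png

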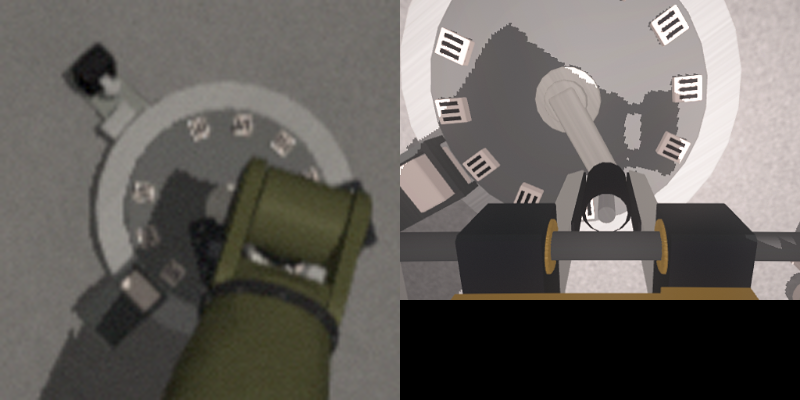

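```bash
python3 gen.py 20.35 .07 .075 .075 .075 .075 .075 .075 .075 .075 .075;  python3 gen.py 21.6 .075 .075 .075 .075 .075 .075 .075 .075 .075 .075; python3 gen.py 22.85 .075 .075 .075 .075 .075 .075 .075 .075 .06 .03
```

```text
[[0.22, 0.4, 0, 0, 0, 0, -1], [0.27, 0.4, 0, 0, 0, 0, -1], [0.3, 0.38, 0, 0, 0, 0, -1], [0.32, 0.36, 0, 0, 0, 0, -1], [0.35, 0.33, 0, 0, 0, 0, -1], [0.37, 0.3, 0, 0, 0, 0, -1], [0.4, 0.28, 0, 0, 0, 0, -1], [0.41, 0.25, 0, 0, 0, 0, -1], [0.43, 0.21, 0, 0, 0, 0, -1], [0.45, 0.18, 0, 0, 0, 0, -1]] phi end deg 263.9610910790084
[[0.46, 0.15, 0, 0, 0, 0, -1], [0.47, 0.11, 0, 0, 0, 0, -1], [0.47, 0.08, 0, 0, 0, 0, -1], [0.48, 0.04, 0, 0, 0, 0, -1], [0.49, 0.0, 0, 0, 0, 0, -1], [0.48, -0.03, 0, 0, 0, 0, -1], [0.48, -0.06, 0, 0, 0, 0, -1], [0.47, -0.11, 0, 0, 0, 0, -1], [0.46, -0.13, 0, 0, 0, 0, -1], [0.45, -0.18, 0, 0, 0, 0, -1]] phi end deg 306.932925713822
[[0.43, -0.2, 0, 0, 0, 0, -1], [0.42, -0.24, 0, 0, 0, 0, -1], [0.41, -0.27, 0, 0, 0, 0, -1], [0.37, -0.29, 0, 0, 0, 0, -1], [0.36, -0.33, 0, 0, 0, 0, -1], [0.33, -0.35, 0, 0, 0, 0, -1], [0.31, -0.37, 0, 0, 0, 0, -1], [0.27, -0.4, 0, 0, 0, 0, -1], [0.2, -0.33, 0, 0, 0, 0, -1], [0.09, -0.17, 0, 0, 0, 0, -1]] phi end deg 346.46701357785014
```

arm_command(
  steps=[
    [0.22,0.4,0,0,0,0,-1],
    [0.27,0.4,0,0,0,0,-1],
    [0.3,0.38,0,0,0,0,-1],
    [0.32,0.36,0,0,0,0,-1],
    [0.35,0.33,0,0,0,0,-1],
    [0.37,0.3,0,0,0,0,-1],
    [0.4,0.28,0,0,0,0,-1],
    [0.41,0.25,0,0,0,0,-1],
    [0.43,0.21,0,0,0,0,-1],
    [0.45,0.18,0,0,0,0,-1],
  ],
)

```text
clock: 21.65
eef_pos: [0.5375, -0.1513, 0.1215]
eef_rot: [0.993, 0.121, 0.0, 0.001]
contact_force: [-0.1, -4.8, 0.9]
gripper_width: 0.0297
grasp_force: 30.0
```

arm_command(
  steps=[
    [0.46,0.15,0,0,0,0,-1],
    [0.47,0.11,0,0,0,0,-1],
    [0.47,0.08,0,0,0,0,-1],
    [0.48,0.04,0,0,0,0,-1],
    [0.49,0.0,0,0,0,0,-1],
    [0.48,-0.03,0,0,0,0,-1],
    [0.48,-0.06,0,0,0,0,-1],
    [0.47,-0.11,0,0,0,0,-1],
    [0.46,-0.13,0,0,0,0,-1],
    [0.45,-0.18,0,0,0,0,-1],
  ],
)

```text
clock: 22.9
eef_pos: [0.5829, -0.138, 0.1216]
eef_rot: [0.993, 0.121, 0.001, 0.0]
contact_force: [3.1, -4.6, 1.4]
gripper_width: 0.0299
grasp_force: 30.0
```

arm_command(
  steps=[
    [0.43,-0.2,0,0,0,0,-1],
    [0.42,-0.24,0,0,0,0,-1],
    [0.41,-0.27,0,0,0,0,-1],
    [0.37,-0.29,0,0,0,0,-1],
    [0.36,-0.33,0,0,0,0,-1],
    [0.33,-0.35,0,0,0,0,-1],
    [0.31,-0.37,0,0,0,0,-1],
    [0.27,-0.4,0,0,0,0,-1],
    [0.2,-0.33,0,0,0,0,-1],
    [0.09,-0.17,0,0,0,0,-1],
  ],
)

```text
clock: 24.15
eef_pos: [0.6064, -0.1011, 0.1216]
eef_rot: [0.993, 0.121, 0.0, -0.0]
contact_force: [5.4, -1.5, 0.3]
gripper_width: 0.0294
grasp_force: 30.0
```

```bash
cat > look2.py <<'E'
import sys,pickle
from h import *; from fit import *
k=sys.argv[1]; st=robot.get_state(); c=viewer.camera("wrist")
R=Rotation.from_quat(st["eef_rot"]); T=np.asarray(c["T_tool_cam"])
c["eye"]=st["eef_pos"]+R.apply(T[:3,3]); c["rotation"]=(R*Rotation.from_matrix(T[:3,:3])).as_quat()
pickle.dump(c,open(f"w{k}.pkl","wb")); print(st["clock"],st["eef_pos"],"disc mod30",np.degrees(fitth(c)))
im=c["img"][:,:,::-1].copy(); x,y=.5437,-.0868; yaw=np.radians(43.4)
for r,z,col in((.18,.066,(255,0,255)),(.17,.062,(0,0,255))):
    u,v=proj(c,[x+r*np.cos(yaw),y+r*np.sin(yaw),z]); print(r,u,v)
u,v=proj(c,[x+.175*np.cos(yaw),y+.175*np.sin(yaw),.062]); u0=int(np.clip(u-75,0,362)); v0=int(np.clip(v-56,0,272)); print("crop",u0,v0)
o=np.zeros((450,800,3),np.uint8); o[:300,:400]=cv2.resize(im,(400,300)); o[:300,400:]=cv2.resize(im[v0:v0+112,u0:u0+150],(400,300),interpolation=cv2.INTER_CUBIC)
cv2.imwrite(f"pics/l{k}.png",o[:300])
E
python3 look2.py 9
```

```text
24.15 [ 0.60644637 -0.10108655  0.12156118] disc mod30 17.25
0.18 83.17356048946411 61.1456584006132
0.17 95.55526367220907 75.89068775612468
crop 15 12
```

View pics/l9.png

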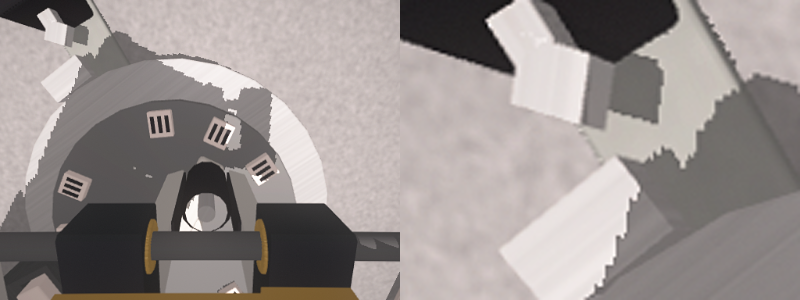

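Run:
```python
from h import *
import pickle
c=pickle.load(open("w9.pkl","rb")); X=np.array([.5437,-.0868])
for n,u,v,z in(("tip",578,126,.066),("tip2",605,130,.066),("tl",500,246,.062),("tr",613,157,.062),("bl",515,105,.066),("br",583,55,.066),("back",490,20,.066)):
    p=at_z(c,(u-400)/2.667+15-.3,v/2.667+12-.3,z)[:2]-X; print(n,np.hypot(*p)*1000,np.degrees(np.arctan2(p[1],p[0])))
# top camera: original picture, brake and blade
c=pickle.load(open("top.pkl","rb"))
g=gray(c,.7); import itertools
e=[(a,samp(g,c,[[X[0]+r*np.cos(np.radians(a)),X[1]+r*np.sin(np.radians(a)),.066] for r in np.arange(.182,.205,.002)]).mean()) for a in np.arange(36,52,1.)]
print(np.round(e,0).tolist())
```

```text
tip 181.61434683929244 43.44847983165677
tip2 177.78831637901993 41.791245422767965
tl 173.46310391859151 55.54403613363322
tr 173.03626370302865 42.91750438855399
bl 193.00295653889805 46.49673220483305
br 194.02620677654588 40.26013249574883
back 210.3359644091057 44.42395897469335
[[36.0, 103.0], [37.0, 102.0], [38.0, 99.0], [39.0, 99.0], [40.0, 106.0], [41.0, 118.0], [42.0, 127.0], [43.0, 126.0], [44.0, 110.0], [45.0, 85.0], [46.0, 69.0], [47.0, 70.0], [48.0, 81.0], [49.0, 93.0], [50.0, 99.0], [51.0, 97.0]]
```

Run:
```python
from h import *
import pickle
c=pickle.load(open("w9.pkl","rb")); X=np.array([.5437,-.0868]); g=gray(c,.6)
R=np.arange(.156,.170,.001)
for dx in (0,):
  A=np.arange(36,62,.5); pr=np.array([samp(g,c,[[X[0]+r*np.cos(np.radians(a)),X[1]+r*np.sin(np.radians(a)),.062] for r in R]) for a in A])
  for a,q in zip(A,np.round(pr[:,::4]).astype(int).tolist()): print(a,q)
# disc rim centre check in the wrist picture
pts=[]
for a in np.radians(np.arange(-30,200,3)):
    r=np.arange(.135,.165,.0005); P=np.c_[X[0]+r*np.cos(a),X[1]+r*np.sin(a),np.full(len(r),.062)]; u,v=proj(c,P[30])
    if not(12<u<500 and 8<v<240): continue
    s=samp(gray(c,1.),c,P); d=np.abs(np.gradient(s)); i=np.argmax(d)
    if d[i]>4: pts.append([*P[i,:2],np.degrees(a),r[i]])
pts=np.array(pts); s=least_squares(lambda q:np.hypot(*(pts[:,:2]-q[:2]).T)-.15,X,loss="soft_l1",f_scale=.001); print("rim",s.x,len(pts),np.round(pts[::3,2:],3).tolist())
```

```text
36.0 [111, 110, 110, 178]
36.5 [111, 110, 109, 197]
37.0 [111, 109, 108, 196]
37.5 [111, 110, 121, 196]
38.0 [111, 110, 188, 188]
38.5 [111, 111, 111, 108]
39.0 [111, 111, 113, 110]
39.5 [111, 111, 113, 110]
40.0 [111, 112, 112, 119]
40.5 [113, 112, 112, 109]
41.0 [116, 113, 112, 111]
41.5 [119, 112, 112, 115]
42.0 [133, 118, 114, 111]
42.5 [137, 130, 198, 189]
43.0 [138, 129, 228, 224]
43.5 [138, 130, 222, 222]
44.0 [138, 128, 227, 222]
44.5 [137, 127, 226, 223]
45.0 [138, 196, 226, 223]
45.5 [137, 228, 226, 223]
46.0 [135, 226, 226, 224]
46.5 [137, 226, 226, 225]
47.0 [134, 226, 226, 224]
47.5 [215, 225, 226, 225]
48.0 [237, 226, 227, 225]
48.5 [234, 226, 227, 225]
49.0 [235, 226, 226, 225]
49.5 [234, 226, 227, 225]
50.0 [234, 226, 227, 225]
50.5 [234, 226, 227, 225]
51.0 [234, 226, 227, 225]
51.5 [234, 226, 227, 225]
52.0 [234, 226, 227, 225]
52.5 [234, 226, 227, 225]
53.0 [235, 226, 226, 225]
53.5 [235, 226, 226, 224]
54.0 [235, 226, 226, 224]
54.5 [235, 225, 226, 224]
55.0 [235, 225, 225, 224]
55.5 [235, 225, 226, 224]
56.0 [235, 226, 224, 217]
56.5 [225, 210, 193, 195]
57.0 [194, 189, 187, 189]
57.5 [191, 188, 188, 188]
58.0 [192, 191, 193, 191]
58.5 [190, 189, 194, 193]
59.0 [187, 183, 192, 192]
59.5 [190, 181, 190, 196]
60.0 [192, 185, 194, 200]
60.5 [194, 191, 197, 200]
61.0 [194, 193, 197, 199]
61.5 [194, 194, 193, 198]
rim [ 0.54266014 -0.09011435] 41 [[-30.0, 0.149], [-21.0, 0.149], [-12.0, 0.138], [-3.0, 0.149], [6.0, 0.149], [15.0, 0.149], [24.0, 0.162], [33.0, 0.149], [42.0, 0.149], [51.0, 0.151], [60.0, 0.144], [69.0, 0.14], [78.0, 0.14], [87.0, 0.14]]
```

Run:
```python
from h import *
import pickle
c=pickle.load(open("top8.pkl","rb")); X=np.array([.5437,-.0868]); g=gray(c,.5)
A=np.arange(34,64,1.)
f=lambda rs,z:np.array([samp(g,c,[[X[0]+r*np.cos(np.radians(a)),X[1]+r*np.sin(np.radians(a)),z] for r in rs]) for a in A])
for a,p,q in zip(A,f([.160,.164,.168],.062),f([.184,.188,.192,.2],.066)): print(a,np.round(p),np.round(q))
w=pickle.load(open("w9.pkl","rb")); print(w["eye"], "mark",X+.17*np.array([np.cos(.757),np.sin(.757)]))
```

```text
34.0 [109. 111. 110.] [107. 108. 108. 111.]
35.0 [106. 109. 110.] [108. 107. 108. 109.]
36.0 [106. 105. 104.] [107. 106. 107. 109.]
37.0 [112. 108. 106.] [106. 106. 107. 107.]
38.0 [115. 113. 113.] [108. 109. 111. 100.]
39.0 [116. 114. 114.] [113. 116. 123.  84.]
40.0 [117. 115. 115.] [115. 124. 135.  87.]
41.0 [120. 117. 116.] [118. 133. 140. 113.]
42.0 [126. 121. 122.] [119. 136. 141. 142.]
43.0 [135. 132. 131.] [112. 130. 139. 143.]
44.0 [141. 139. 136.] [101. 116. 130. 116.]
45.0 [141. 140. 137.] [ 90.  96. 111.  62.]
46.0 [142. 141. 137.] [95. 85. 84. 42.]
47.0 [142. 140. 138.] [106.  90.  75.  45.]
48.0 [142. 141. 138.] [113. 103.  91.  67.]
49.0 [141. 140. 139.] [114. 113. 107.  89.]
50.0 [141. 140. 136.] [114. 114. 113.  96.]
51.0 [142. 142. 137.] [109. 106. 104.  95.]
52.0 [143. 141. 138.] [92. 90. 97. 96.]
53.0 [142. 141. 140.] [ 84.  94. 105. 106.]
54.0 [144. 140. 139.] [ 99. 105. 109. 109.]
55.0 [142. 138. 133.] [107. 109. 109. 109.]
56.0 [127. 119. 114.] [108. 108. 109. 109.]
57.0 [97. 92. 82.] [108. 107. 109. 109.]
58.0 [68. 69. 62.] [107. 108. 110. 108.]
59.0 [68. 73. 75.] [109. 110. 110. 107.]
60.0 [85. 95. 99.] [108. 110. 109. 110.]
61.0 [100. 109. 112.] [108. 110. 108. 112.]
62.0 [106. 112. 113.] [111. 109. 108. 112.]
63.0 [106. 109. 112.] [111. 110. 109. 111.]
[ 0.67594718 -0.08405329  0.30016942] mark [0.66727292 0.02994645]
```

Run:
```python
from h import *; from fit import *
import pickle
for I,Td in((.0355,.042),(.042,.037)):
  for d in([.3,.1],[.3,.2],[.3,.3],[.3,.3,.1],[.3,.3,.2],[.3,.3,.3],[.4,.2],[.4,.4]):
    ts,TH,W=simulate([[4.2,d]],I,Td,7); print(I,d,round(np.degrees(TH[-1]),2))
X=np.array([.5437,-.0868])
for n,k in(("top8.pkl","top"),("w9.pkl","w"),("w4.pkl","w4")):
    c=pickle.load(open(n,"rb")); g=gray(c,.5)
    A=np.arange(34,54,1.)
    f=lambda rs,z:np.array([samp(g,c,[[X[0]+r*np.cos(np.radians(a)),X[1]+r*np.sin(np.radians(a)),z] for r in rs]) for a in A])
    print(n); print("post",np.round(f([.214,.22],.097)).astype(int).T.tolist()); print("arm",np.round(f([.172,.178],.006)).astype(int).T.tolist()); print("blade",np.round(f([.19,.2],.066)).astype(int).T.tolist())
```

```text
0.0355 [0.3, 0.1] 1.95
0.0355 [0.3, 0.2] 3.04
0.0355 [0.3, 0.3] 4.48
0.0355 [0.3, 0.3, 0.1] 5.65
0.0355 [0.3, 0.3, 0.2] 7.15
0.0355 [0.3, 0.3, 0.3] 8.93
0.0355 [0.4, 0.2] 4.99
0.0355 [0.4, 0.4] 8.6
0.042 [0.3, 0.1] 2.1
0.042 [0.3, 0.2] 3.25
0.042 [0.3, 0.3] 4.72
0.042 [0.3, 0.3, 0.1] 6.0
0.042 [0.3, 0.3, 0.2] 7.58
0.042 [0.3, 0.3, 0.3] 9.42
0.042 [0.4, 0.2] 5.15
0.042 [0.4, 0.4] 8.8
top8.pkl
post [[110, 109, 105, 72, 34, 24, 27, 27, 26, 27, 21, 24, 26, 25, 15, 7, 15, 39, 64, 88], [111, 112, 104, 75, 35, 27, 29, 28, 29, 28, 25, 25, 25, 27, 14, 10, 24, 46, 62, 92]]
arm [[106, 111, 114, 115, 117, 119, 126, 135, 140, 141, 141, 140, 140, 140, 141, 142, 141, 141, 140, 129], [103, 107, 114, 115, 115, 117, 125, 133, 136, 135, 135, 134, 135, 133, 131, 133, 134, 135, 132, 122]]
blade [[109, 108, 107, 106, 110, 119, 131, 139, 140, 137, 125, 105, 85, 82, 99, 111, 114, 105, 94, 102], [111, 109, 109, 107, 100, 84, 87, 113, 142, 143, 116, 62, 42, 45, 67, 89, 96, 95, 96, 106]]
w9.pkl
post [[0, 0, 0, 0, 0, 0, 0, 0, 0, 0, 0, 44, 9, 0, 0, 0, 0, 0, 0, 0], [0, 0, 0, 0, 0, 0, 0, 0, 0, 0, 0, 0, 0, 0, 0, 0,
[... 309 characters left out ...]
191, 190, 188, 191], [34, 34, 34, 33, 33, 35, 32, 108, 222, 220, 220, 57, 176, 187, 185, 184, 186, 181, 182, 189]]
w4.pkl
post [[0, 0, 0, 0, 0, 0, -5, 46, 47, 47, 47, 47, 49, 49, 121, 179, 189, 178, 187, 180], [0, 0, 0, 0, 0, 0, 0, 0, 0, 0, 46, 46, 45, 47, 182, 181, 172, 180, 183, 179]]
arm [[104, 108, 111, 111, 111, 110, 109, 110, 109, 109, 109, 110, 110, 109, 110, 110, 110, 107, 106, 107], [110, 104, 111, 110, 111, 111, 111, 109, 108, 110, 110, 110, 111, 110, 110, 110, 109, 106, 105, 106]]
blade [[193, 191, 192, 108, 106, 108, 108, 136, 132, 127, 128, 128, 190, 193, 188, 191, 194, 200, 194, 193], [108, 36, 35, 35, 36, 35, 32, 108, 234, 222, 225, 36, 172, 188, 183, 187, 187, 193, 187, 188]]
```

```bash
python3 gen.py 24.25 -.3 -.3 -.15 0 0 0 0 0
```

```text
[[-1.13, 1.55, 0, 0, 0, 0, -1], [-1.54, 1.15, 0, 0, 0, 0, -1], [-0.88, 0.39, 0, 0, 0, 0, -1], [-0.0, 0.0, 0, 0, 0, 0, -1], [-0.0, 0.0, 0, 0, 0, 0, -1], [-0.0, 0.0, 0, 0, 0, 0, -1], [-0.0, 0.0, 0, 0, 0, 0, -1], [-0.0, 0.0, 0, 0, 0, 0, -1]] phi end deg 303.4951789430388
```

arm_command(
  steps=[
    [-1.13,1.55,0,0,0,0,-1],
    [-1.54,1.15,0,0,0,0,-1],
    [-0.88,0.39,0,0,0,0,-1],
    [0,0,0,0,0,0,-1],
    [0,0,0,0,0,0,-1],
    [0,0,0,0,0,0,-1],
    [0,0,0,0,0,0,-1],
    [0,0,0,0,0,0,-1],
  ],
)

```text
clock: 25.2
eef_pos: [0.5792, -0.1405, 0.1215]
eef_rot: [0.993, 0.121, 0.0, 0.001]
contact_force: [4.5, -6.9, -0.2]
gripper_width: 0.0296
grasp_force: 30.0
```

```bash
cat > tongue.py <<'E'
import sys,pickle
from h import *
k=sys.argv[1]; X=np.array([.5437,-.0868]); A=np.arange(30,62,.25)
st=robot.get_state()
for n in("wrist","top"):
    c=viewer.camera(n)
    if n=="wrist":
        R=Rotation.from_quat(st["eef_rot"]); T=np.asarray(c["T_tool_cam"])
        c["eye"]=st["eef_pos"]+R.apply(T[:3,3]); c["rotation"]=(R*Rotation.from_matrix(T[:3,:3])).as_quat()
    pickle.dump(c,open(f"{n}{k}.pkl","wb")); g=gray(c,.6)
    f=lambda rs,z:np.array([samp(g,c,[[X[0]+r*np.cos(np.radians(a)),X[1]+r*np.sin(np.radians(a)),z] for r in rs]) for a in A])
    print(n,"tongue",np.round(f(np.arange(.163,.170,.001),.062).mean(1)[::2]).astype(int).tolist())
    print(n,"blade",np.round(f([.196,.2,.204],.066).mean(1)[::2]).astype(int).tolist())
    p=[proj(c,[*(X+r*np.array([np.cos(.7435),np.sin(.7435)])),z]) for r,z in((.17,.062),(.18,.066))]; print(p)
    if n=="wrist":
        u,v=p[0]; u0=int(np.clip(u-75,0,362)); v0=int(np.clip(v-56,0,272))
        im=cv2.resize(c["img"][v0:v0+112,u0:u0+150],(600,448),interpolation=cv2.INTER_CUBIC)[:,:,::-1].copy()
        for u,v in p: cv2.circle(im,(int((u+.5-u0)*4),int((v+.5-v0)*4)),3,(0,0,255),-1)
        cv2.imwrite(f"pics/t{k}.png",im)
print(A[::2][0],robot.get_state()["clock"])
E
python3 tongue.py 10
```

```text
wrist tongue [39, 46, 60, 42, 47, 94, 120, 138, 147, 165, 177, 193, 212, 223, 222, 221, 222, 222, 222, 222, 222, 222, 222, 222, 222, 222, 222, 222, 222, 221, 222, 222, 221, 186, 182, 188, 191, 189, 188, 186, 183, 183, 185, 186, 185, 185, 185, 184, 184, 187, 168, 141, 114, 91, 68, 44, 21, -3, 0, 0, 0, 0, 0, 0]
wrist blade [0, 0, 0, 0, 0, 0, 0, 0, 0, 0, 0, 0, 0, 0, 0, 0, 0, 0, 0, 0, 0, 0, 0, 0, 0, 0, 0, 0, 0, 0, 0, 0, 0, 0, 0, 0, 0, 0, 0, 0, 0, 0, 0, 0, 0, 0, 0, 0, 0, 0, 0, 0, 0, 0, 0, 0, 0, 0, 0, 0, 0, 0, 0, 0]
[(np.float64(40.54287308175881), np.float64(14.028129630837043)), (np.float64(25.88952115935146), np.float64(-3.578129208525837))]
top tongue [111, 112, 114, 116, 119, 124, 128, 132, 136, 138, 139, 140, 140, 139, 139, 138, 138, 138, 138, 139, 139, 138, 138, 138, 138, 138, 138, 138, 138, 137, 134, 128, 119, 106, 93, 80, 74, 74, 79, 88, 97, 106, 111, 113, 110, 105, 101, 99, 100, 103, 105, 107, 108, 109, 110, 110, 111, 111, 112, 113, 114, 114, 114, 114]
top blade [112, 112, 112, 111, 111, 111, 111, 111, 110, 109, 109, 109, 109, 109, 107, 101, 94, 88, 83, 83, 90, 102, 115, 128, 138, 141, 140, 131, 114, 93, 70, 53, 45, 43, 45, 54, 62, 71, 79, 85, 91, 94, 95, 95, 98, 102, 107, 109, 111, 111, 111, 111, 111, 111, 111, 111, 111, 110, 110, 111, 111, 112, 112, 112]
[(np.float64(245.5026479387863), np.float64(148.01552179556455)), (np.float64(243.54351483237681), np.float64(145.74970647994138))]
30.0 25.3
```

View pics/t10.png

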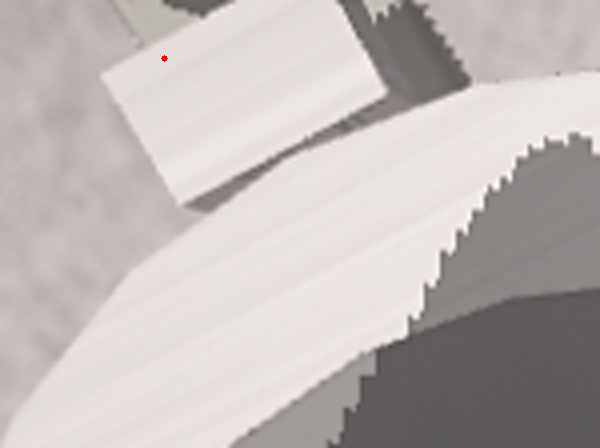

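```bash
python3 gen.py 25.3 .3 .1 0 0 0 0
```

```text
[[1.69, -0.9, 0, 0, 0, 0, -1], [0.5, -0.41, 0, 0, 0, 0, -1], [-0.0, -0.0, 0, 0, 0, 0, -1], [-0.0, -0.0, 0, 0, 0, 0, -1], [-0.0, -0.0, 0, 0, 0, 0, -1], [-0.0, -0.0, 0, 0, 0, 0, -1]] phi end deg 326.41349074827167
```

arm_command(
  steps=[
    [1.69,-0.9,0,0,0,0,-1],
    [0.5,-0.41,0,0,0,0,-1],
    [0,0,0,0,0,0,-1],
    [0,0,0,0,0,0,-1],
    [0,0,0,0,0,0,-1],
    [0,0,0,0,0,0,-1],
  ],
)

```text
clock: 26.05
eef_pos: [0.5975, -0.1221, 0.1216]
eef_rot: [0.993, 0.121, 0.0, 0.0]
contact_force: [5.7, -4.5, 0.3]
gripper_width: 0.0296
grasp_force: 30.0
```

```bash
python3 tongue.py 11
```

```text
wrist tongue [179, 193, 195, 195, 190, 165, 145, 152, 158, 157, 156, 119, 115, 200, 226, 225, 225, 225, 225, 225, 225, 225, 225, 225, 225, 225, 225, 225, 225, 225, 226, 225, 225, 225, 225, 225, 225, 225, 225, 226, 218, 191, 192, 190, 190, 193, 191, 191, 194, 195, 195, 194, 192, 191, 191, 194, 194, 191, 190, 191, 194, 196, 194, 194]
wrist blade [0, 0, 0, 0, 0, 0, 0, 0, 0, 0, 0, 0, 0, 0, 0, 0, 0, 12, 10, 11, 13, 60, 113, 123, 145, 144, 203, 226, 217, 219, 123, 94, 122, 132, 171, 181, 182, 182, 181, 178, 124, 123, 57, 60, 66, -4, 0, 0, 0, 0, 0, 0, 0, 0, 0, 0, 0, 0, 0, 0, 0, 0, 0, 0]
[(np.float64(67.6228512607494), np.float64(51.724656345534754)), (np.float64(54.2951746921878), np.float64(35.82358147396317))]
top tongue [109, 108, 107, 106, 105, 105, 105, 106, 108, 110, 113, 116, 120, 126, 131, 135, 138, 140, 140, 140, 140, 139, 139, 138, 138, 137, 137, 137, 137, 137, 137, 137, 138, 138, 138, 138, 138, 136, 131, 123, 112, 98, 85, 75, 70, 71, 76, 84, 93, 100, 104, 108, 109, 110, 110, 110, 110, 111, 111, 111, 111, 111, 112, 112]
top blade [113, 113, 112, 111, 111, 111, 110, 110, 109, 109, 108, 109, 109, 109, 106, 100, 93, 86, 81, 81, 88, 100, 114, 128, 137, 140, 139, 130, 113, 92, 68, 50, 43, 41, 44, 52, 60, 69, 79, 86, 92, 95, 95, 95, 97, 102, 106, 109, 110, 111, 111, 112, 111, 110, 108, 108, 108, 109, 109, 110, 110, 111, 111, 112]
[(np.float64(245.5026479387863), np.float64(148.01552179556455)), (np.float64(243.54351483237681), np.float64(145.74970647994138))]
30.0 26.15
```

View pics/t11.png

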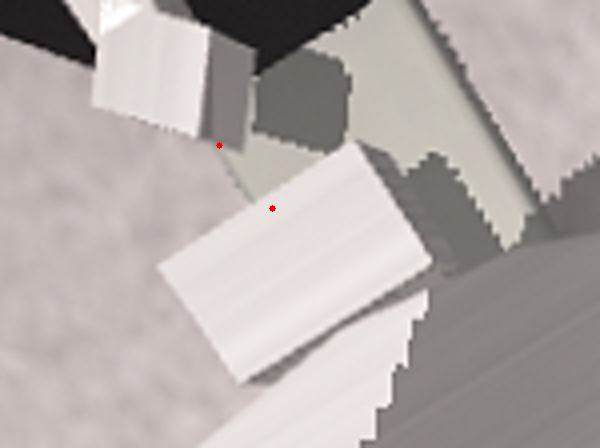

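Run:
```python
from h import *; from fit import *
F=lambda d,p:np.degrees(simulate([[4.2,d]],*p,6.5)[1][-1])
for Td in(.02,.025,.03,.035):
  for I in(.035,.045,.055): print(Td,I,[round(F(d,(I,Td)),2) for d in([.3,.3,.15],[.3,.1],[.2],[.15],[.12],[.15,.05])])
```

```text
0.02 0.035 [np.float64(13.81), np.float64(5.02), np.float64(1.38), np.float64(0.7), np.float64(0.38), np.float64(1.07)]
0.02 0.045 [np.float64(12.08), np.float64(4.24), np.float64(1.13), np.float64(0.56), np.float64(0.3), np.float64(0.87)]
0.02 0.055 [np.float64(10.75), np.float64(3.67), np.float64(0.95), np.float64(0.47), np.float64(0.25), np.float64(0.74)]
0.025 0.035 [np.float64(11.55), np.float64(4.02), np.float64(1.02), np.float64(0.47), np.float64(0.23), np.float64(0.69)]
0.025 0.045 [np.float64(9.96), np.float64(3.35), np.float64(0.83), np.float64(0.38), np.float64(0.18), np.float64(0.56)]
0.025 0.055 [np.float64(8.77), np.float64(2.88), np.float64(0.7), np.float64(0.32), np.float64(0.15), np.float64(0.47)]
0.03 0.035 [np.float64(9.71), np.float64(3.25), np.float64(0.76), np.float64(0.32), np.float64(0.12), np.float64(0.43)]
0.03 0.045 [np.float64(8.29), np.float64(2.69), np.float64(0.61), np.float64(0.25), np.float64(0.1), np.float64(0.34)]
0.03 0.055 [np.float64(7.23), np.float64(2.29), np.float64(0.51), np.float64(0.21), np.float64(0.08), np.float64(0.29)]
0.035 0.035 [np.float64(8.18), np.float64(2.64), np.float64(0.57), np.float64(0.2), np.float64(0.04), np.float64(0.24)]
0.035 0.045 [np.float64(6.92), np.float64(2.17), np.float64(0.46), np.float64(0.16), np.float64(0.03), np.float64(0.19)]
0.035 0.055 [np.float64(5.99), np.float64(1.84), np.float64(0.38), np.float64(0.13), np.float64(0.03), np.float64(0.16)]
```

```bash
python3 gen.py 26.15 -.16 0 0 0
```

```text
[[-0.81, 0.63, 0, 0, 0, 0, -1], [-0.0, -0.0, 0, 0, 0, 0, -1], [-0.0, -0.0, 0, 0, 0, 0, -1], [-0.0, -0.0, 0, 0, 0, 0, -1]] phi end deg 317.2461660261788
```

arm_command(
  steps=[
    [-0.81,0.63,0,0,0,0,-1],
    [0,0,0,0,0,0,-1],
    [0,0,0,0,0,0,-1],
    [0,0,0,0,0,0,-1],
  ],
)

```text
clock: 26.65
eef_pos: [0.5911, -0.1303, 0.1216]
eef_rot: [0.993, 0.121, 0.0, 0.0]
contact_force: [5.5, -4.8, -1.0]
gripper_width: 0.0292
grasp_force: 30.0
```

```bash
python3 tongue.py 12 | grep -v blade
```

```text
wrist tongue [182, 193, 175, 159, 160, 167, 167, 163, 122, 115, 198, 225, 224, 224, 224, 224, 224, 224, 224, 224, 224, 225, 224, 224, 225, 224, 225, 225, 225, 225, 225, 225, 225, 224, 225, 224, 225, 219, 193, 190, 187, 188, 189, 187, 187, 190, 189, 188, 190, 192, 192, 190, 188, 189, 190, 193, 192, 190, 189, 190, 192, 190, 164, 142]
[(np.float64(55.48712614287689), np.float64(37.99171456540569)), (np.float64(41.613316940769096), np.float64(21.478307142967765))]
top tongue [111, 112, 112, 112, 112, 113, 113, 115, 118, 123, 128, 132, 136, 138, 139, 139, 140, 140, 140, 139, 139, 139, 138, 138, 137, 137, 138, 138, 139, 139, 139, 139, 138, 137, 135, 131, 123, 112, 98, 86, 78, 76, 80, 86, 92, 96, 97, 98, 100, 103, 106, 108, 109, 109, 109, 110, 111, 111, 111, 111, 111, 112, 112, 112]
[(np.float64(245.5026479387863), np.float64(148.01552179556455)), (np.float64(243.54351483237681), np.float64(145.74970647994138))]
30.0 26.75
```

```bash
python3 gen.py 26.75 .18 0 0 0
```

```text
[[0.9, -0.72, 0, 0, 0, 0, -1], [0.0, -0.0, 0, 0, 0, 0, -1], [0.0, -0.0, 0, 0, 0, 0, -1], [0.0, -0.0, 0, 0, 0, 0, -1]] phi end deg 327.55940633853334
```

arm_command(
  steps=[
    [0.9,-0.72,0,0,0,0,-1],
    [0,0,0,0,0,0,-1],
    [0,0,0,0,0,0,-1],
    [0,0,0,0,0,0,-1],
  ],
)

```text
clock: 27.25
eef_pos: [0.5982, -0.121, 0.1216]
eef_rot: [0.993, 0.121, 0.0, 0.0]
contact_force: [6.4, -3.7, 0.3]
gripper_width: 0.0295
grasp_force: 30.0
```

```bash
python3 tongue.py 13 | grep -v blade
```

```text
wrist tongue [178, 193, 195, 195, 194, 156, 146, 155, 151, 153, 159, 126, 114, 180, 226, 225, 225, 225, 225, 225, 225, 225, 225, 225, 225, 225, 225, 225, 225, 226, 226, 225, 225, 225, 225, 226, 225, 225, 226, 226, 223, 194, 192, 190, 191, 193, 191, 191, 194, 195, 195, 195, 192, 191, 190, 194, 194, 191, 190, 192, 194, 196, 194, 194]
[(np.float64(69.2553107238171), np.float64(53.297271910479026)), (np.float64(55.99646125853718), np.float64(37.464754940441566))]
top tongue [108, 107, 105, 103, 101, 99, 99, 100, 102, 105, 109, 115, 121, 127, 132, 136, 137, 138, 139, 139, 139, 138, 138, 137, 137, 137, 137, 137, 137, 137, 138, 138, 138, 138, 138, 138, 138, 137, 132, 124, 113, 99, 85, 74, 67, 65, 68, 75, 84, 93, 101, 106, 108, 108, 109, 109, 110, 111, 111, 111, 111, 111, 111, 112]
[(np.float64(245.5026479387863), np.float64(148.01552179556455)), (np.float64(243.54351483237681), np.float64(145.74970647994138))]
30.0 27.35
```

```bash
python3 gen.py 27.35 -.11 0 0 0
```

```text
[[-0.54, 0.46, 0, 0, 0, 0, -1], [0.0, -0.0, 0, 0, 0, 0, -1], [0.0, -0.0, 0, 0, 0, 0, -1], [0.0, -0.0, 0, 0, 0, 0, -1]] phi end deg 321.2568705920944
```

arm_command(
  steps=[
    [-0.54,0.46,0,0,0,0,-1],
    [0,0,0,0,0,0,-1],
    [0,0,0,0,0,0,-1],
    [0,0,0,0,0,0,-1],
  ],
)

```text
clock: 27.85
eef_pos: [0.594, -0.1269, 0.1216]
eef_rot: [0.993, 0.121, 0.0, 0.0]
contact_force: [6.8, -5.0, 0.0]
gripper_width: 0.0293
grasp_force: 30.0
```

```bash
python3 tongue.py 14 | grep -v blade
```

```text
wrist tongue [182, 193, 192, 166, 151, 160, 159, 164, 168, 145, 118, 132, 221, 225, 225, 224, 225, 225, 225, 225, 225, 225, 225, 225, 225, 225, 225, 225, 225, 225, 225, 225, 225, 225, 225, 225, 225, 225, 225, 207, 187, 190, 191, 188, 189, 192, 190, 190, 192, 193, 194, 192, 190, 190, 191, 194, 193, 190, 189, 191, 193, 194, 193, 192]
[(np.float64(60.493227633599304), np.float64(44.163930217061676)), (np.float64(46.85160015917751), np.float64(27.92727838031294))]
top tongue [111, 111, 112, 113, 112, 112, 112, 112, 113, 115, 118, 123, 128, 133, 136, 139, 140, 140, 139, 138, 138, 138, 138, 138, 138, 138, 138, 137, 137, 137, 137, 137, 137, 138, 138, 137, 134, 128, 118, 105, 92, 80, 72, 70, 71, 76, 82, 89, 96, 101, 105, 108, 109, 110, 110, 110, 111, 111, 111, 112, 112, 113, 113, 113]
[(np.float64(245.5026479387863), np.float64(148.01552179556455)), (np.float64(243.54351483237681), np.float64(145.74970647994138))]
30.0 27.95
```

View pics/t14.png

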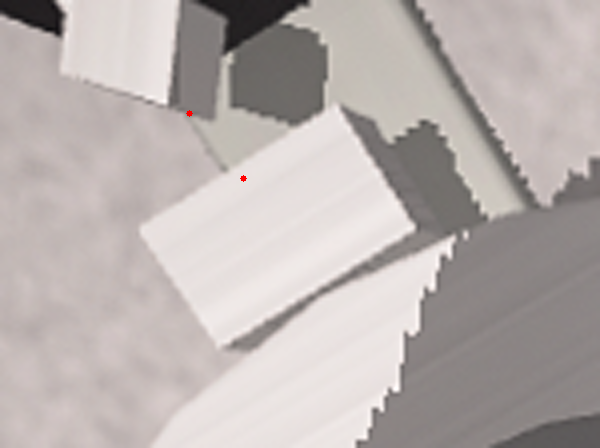

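arm_command(
  steps=[
    [0,0,0,0,0,0,0.2],
    [0,0,0,0,0,0,0.2],
    [0,0,0,0,0,0,0.2],
    [0,0,0,0,0,0,0.2],
    [0,0,-1.5,0,0,0,0.2],
    [0,0,-4,0,0,0,0.2],
    [0,0,-4,0,0,0,0.2],
    [0,0,-4,0,0,0,0.2],
    [-2,2,-1,0,0,0,0.2],
    [-4,4,0,0,0,0,0.2],
  ],
)

```text
clock: 29.2
eef_pos: [0.55, -0.1994, 0.2686]
eef_rot: [0.992, 0.122, 0.001, 0.001]
contact_force: [-0.9, -0.3, -0.0]
gripper_width: 0.0562
grasp_force: 0.0
```

arm_command(
  steps=[
    [-4,4,0,0,0,0,0.2],
    [-4,4,0,0,0,0,0.2],
    [-4,4,0,0,0,0,0.2],
    [-2,2,0,0,0,0,0.2],
    [0,0,0,0,0,0,0.2],
    [0,0,0,0,0,0,0.2],
  ],
)

```text
clock: 29.95
eef_pos: [0.448, -0.3685, 0.2671]
eef_rot: [0.993, 0.121, 0.0, 0.0]
contact_force: [-0.2, -0.1, -0.5]
gripper_width: 0.0562
grasp_force: 0.0
```

```bash
python3 tongue.py 15 | grep -v wrist
python3 - <<'E'
import pickle
from h import *
c=pickle.load(open("top15.pkl","rb")); cv2.imwrite("pics/f.png",cv2.resize(c["img"][110:250,200:340],(560,560),interpolation=cv2.INTER_CUBIC)[:,:,::-1])
E
```

```text
[(np.float64(-107.46834380283155), np.float64(-173.05010296381604)), (np.float64(-121.54791641627861), np.float64(-190.07202427409513))]
top tongue [114, 114, 115, 115, 115, 115, 114, 114, 116, 118, 121, 126, 131, 136, 140, 142, 143, 143, 142, 141, 141, 141, 141, 141, 141, 141, 141, 141, 141, 141, 141, 141, 142, 142, 142, 140, 137, 131, 120, 107, 94, 82, 75, 72, 73, 78, 84, 91, 98, 103, 107, 110, 111, 112, 112, 113, 114, 115, 115, 115, 115, 115, 116, 116]
top blade [116, 116, 116, 116, 115, 115, 115, 114, 113, 112, 112, 112, 112, 111, 109, 104, 97, 89, 84, 83, 91, 104, 117, 132, 142, 145, 143, 134, 116, 95, 71, 54, 47, 44, 46, 54, 62, 72, 81, 88, 94, 97, 98, 98, 100, 105, 110, 112, 114, 114, 114, 114, 113, 113, 112, 113, 113, 113, 113, 113, 113, 114, 114, 115]
[(np.float64(245.5026479387863), np.float64(148.01552179556455)), (np.float64(243.54351483237681), np.float64(145.74970647994138))]
30.0 30.05
```

View pics/f.png

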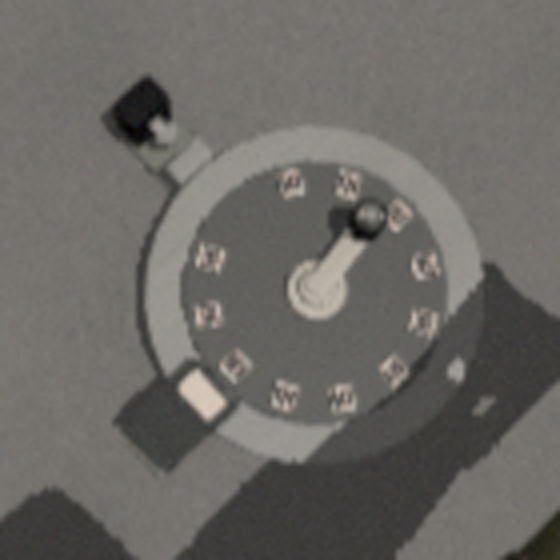

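The tongue profile is unchanged after the release. The tongue lies at about (190,160), directly in front of the blade at (160,130). The brake is in place and the arm is clear.

```bash
python3 -c "
from bench import robot
print(robot.hand_in())"
```

```text
the job is handed in; nothing more can be done
None
```

The job is handed in: from the camera images the disc ran counter-clockwise at about 20 turns a minute for roughly nine seconds. It then came to rest, after a few small crank nudges, with the tongue about 0.1° from the blade's line by my measurement, and the knob was released with the arm clear. The hand-in gave no verdict.

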